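Pick up tape rolls on the dispenser axle

ROBOT

A 6-joint arm with a two-finger parallel gripper is mounted at the origin on the work surface. World frame = base frame: x ahead of the robot, y to its left, z up, the work surface at z = 0. Lengths are in m, angles in degrees, forces in N, time in s.
With the tool pointing down it reaches from about 0.375 to 0.9 m from the base axis. Payload 3.1 kg.
Tool frame: the origin (TCP) lies at the very end of the fingers, on their centre line; the grasp point (between the pads) lies 19 mm behind it; z points along the fingers, y is the line along which they close (so a half turn about z gives the same grasp; the last joint's range is limited). The gripper opens to 87 mm and grips with 3 to 60 N. Pads are 19 mm wide; open, the fingers measure 117 mm over their backs; the gripper's body (75 mm by 190 mm) begins 51 mm behind the grasp point.
Start: joints at [-76.633, 30.224, 82.088, -0, 67.689, -10.227], TCP at [0.25, -0.573, 0.223] pointing down, gripper open.
Joint ranges: [-176.69, 176.69], [-43.24, 126.21], [12.49, 139.97], [-82, 262], [0, 151.66], [-163.58, 163.58]. Speed limits (degrees/s): [159.86, 159.86, 180, 180, 180, 180].

INTERFACE

Orientations are given as a 3x3 rotation matrix whose columns are the frame's x, y, z axes.
In Python, from rig import bot gives the robot as it stands.
- The arm moves only by the tool move_arm, never from a script. Its argument "increments" is a list of rows, each an object with "xyz": the shift along the tool's x, y, z in mm, a list of three; "roll": the turn about the tool's z in rad; "grip": the opening in per cent of the stroke, from 0 (shut) to 100 (fully open). A call has 1 to 5 rows; each row shifts and turns the commanded pose from where the row before left it, along the tool's axes as they then stand; what a row does not reach is not made up. A row lasts 1/12 s, in which the tool goes at most 41.7 mm and 7.16 degrees, less where a joint would pass 70% of its speed; a pose out of reach is approached as far as the arm can. A call is refused whole if a number of a shift passes 41.7 or a number of a turn 0.125, either way. A call with a gripper value outside its range is refused whole. The fingers move at their own pace and stop on an object; the grip force is fixed at half the most. Time passes only in rows, so rows that do not move let the fingers close. It gives the time, the measured TCP pose, the force, the opening and the grip force at its end, in the units of the state.
- bot.read_state(): the state, without advancing time (a new reading comes with each control period).
- bot.capture(name): name is "scene" or "top" or "wrist"; returns (picture, depth): 400x640x3 uint8, red, green, blue; 400x640 float32, m along the optical axis (not along the pixel's ray), 0 where there is no reading.
- bot.camera_model(name): a dict with "intrinsics" (3x3 intrinsics, pixels), "rvec" (rotation vector, rad) and "tvec" (3), from world to camera coordinates, as OpenCV has them; the wrist camera has in their place "tool_from_camera" (4x4, takes a point from camera to tool coordinates, whose origin is the TCP and whose axes are the flange's). Camera axes: x right, y down, z forward; pixel columns grow to the right and rows downward; lengths in m; the calibration is good to about 2 mm. The wrist camera is an equidistant fisheye: a pixel r from the principal point sees the ray r / f radians off the axis. A picture is of the moment at which its call begins: read the wrist's pose just before it. camera_model takes no time and is no camera call.
- bot.hand_in(): hands the job in; it is judged then, once.
Trained networks look in the newest picture that a camera, given by its name, has taken for a name from the list of things; names that differ only in an ending like _2 or _b are one class to them, and where a whole thing is asked for, a point or a joint stands for the part that bears it (a point fixed in the world has none). Each returns a list of dicts, best first, with "conf" (0 to 1); they miss things now and then, are a little off and sometimes report something else, mostly with a low value. They report only what shows in the picture. A call takes as long as a camera call. They do not tell look-alikes from the thing itself.
- bot.spot_in(label, camera): "at" ([x, y, z] in m, in the coordinates of the camera as it stood for that picture, good to about 4 mm: the middle of the surface that is visible of it).
- bot.trace(label, camera): "mask" (400x640 bool, what is visible of it).
The state is a dict: "time_s": time; "joint_positions": joint angles; "qvel": joint speeds; "tau": joint torques, N m; "position": TCP position; "tcp_rot": TCP orientation; "force": force on the tool from outside, world axes, zero at the start; "moment": the same for the moment, N m; "opening": opening from 0.0 (shut) to 1.0 (fully open); "grasp_force": force on a finger pad.
Only numpy, scipy, OpenCV 4.12 (cv2) and the standard library are available. Lean on these libraries where they do the work, as an engineer would, in place of code of your own. Each camera call takes 0.05 s, during which the arm holds its last target. There are 200 camera calls.

TASK

Take the dispenser axle by its wooden handle and slide it through the cores of all three tape rolls in the rack, then press on gently until its collar has closed the rolls up tight and you clearly feel the spring pad of the rack's end stop push back, without ramming it. Lift the three rolls out of the rack together on the axle and lay it gently in the two notches of the dispenser stand, wooden handle at the end nearer the robot and rolls hanging between the uprights. Let go, and leave the other things on the bench where they are.

Things in the scene. Friction and masses are not known exactly. Their poses are not given: they have to be found in the camera images.
- axle: Axle lying flat on the bench, 0.12 kg, 224 mm long. Body x runs along it from handle to nose, z up; origin at the centre of the underside of the handle; the axle's centre line is 20 mm above it. Wooden block handle 60 mm long (x -30 to 30), 24 wide (y), 40 tall; round 18 mm neck (x 30 to 64). Held by the handle it overhangs: grip it firmly.
- axle_collar (a point): Centre line of the axle at the face of the black collar (40 mm diameter, x 64 to 70) that looks to the nose, 70 mm ahead of the handle's centre; axes as the axle's. From here a plain aluminium rod of 18 mm diameter runs on for 110 mm, then a nose tapering over 14 mm to 6 mm diameter.
- axle_neck (a point): Centre line of the axle in the middle of the neck, 47 mm ahead of the handle's centre, where it should lie in the near notch.
- axle_end (a point): Centre line of the axle 174 mm ahead of the handle's centre, where it should lie in the far notch.
- rack: Plywood rack fixed to the bench; body x runs along it, the way the axle must be pushed, z up, origin on the bench (base x -82 to 118, 100 mm wide). Two steel rails along x (tops 36 mm above the bench, 43 mm apart) carry three rolls on edge: their common centre line is at y = 0, 67.5 mm above the bench. The -x end is open, and each roll can be lifted straight up.
- rack_axis (a point): Point on the rolls' centre line at the open end of the rack (rack x -80), 67.5 mm above the bench; axes as the rack's.
- rack_stop (a point): A point on the rolls' centre line at rack x 40. The red end stop, a fork 100 mm high with a slot 28 mm wide, open at the top, through which the nose passes, is clamped so that the face of its rubber pad lies 0 to 40 mm beyond here in +x; where exactly is not measured. The pad is sprung: 2 N for each mm pushed in, bottoming hard after 6 mm (12 N).
- roll_a: Roll of brown paper tape on edge, nearest the rack's open end: outside diameter 76 mm, 28 mm wide, cardboard core with a 24 mm hole, 45 g. Origin at its centre, body x along the hole. Loose, with gaps of 1 to 18 mm to the next roll; a blow on its face tips it over.
- roll_b: The middle roll, same as roll_a.
- roll_c: The roll nearest the end stop, same as roll_a; not yet touching the pad.
- dispenser: Grey stand fixed to the bench, base 160 x 100 x 16 mm; origin under its centre, body x along the line on which the axle lies, away from the robot, z up. Two uprights (x -63.5 and +63.5), 8 mm thick, 60 wide, have notches open at the top, 22 mm wide, with flared mouths up to about 105 mm above the bench. A cutter strip 46 mm high runs along the base's -y edge.
- notch_near (a point): Where the centre line of the axle's neck rests in the upright nearer the robot, 85 mm above the bench; axes as the dispenser's.
- notch_far (a point): Where the centre line of the axle rests in the far upright, 85 mm above the bench.
- punch: Black desk hole punch, 100 x 130 x 60 mm; leave alone.
- small_bin: Small red open bin, 160 x 100 x 60 mm; leave alone.
- glue: White glue bottle, 44 mm diameter, 100 mm high; leave alone.
There are look-alikes about, which are no part of the job. Several things look just like the dispenser: the one meant starts farthest from the robot's base. What is shaped like the roll_a but black or green is not meant.

How it is judged:
By the outcome, as a careful person would: the job done as asked, in the order asked, and still so for the second after the job is handed in, with the robot touching nothing.
It also fails if it takes over 66 s, if anything falls off the work surface, if the arm or the gripper's body presses on something with over 40 N, if the wrist force passes 120 N, or if a joint passes its speed limit or range.

## Working session

There is one attempt and no reset: what is moved stays moved. The work goes in short steps, Python scripts to look and compute and a tool call to move; the robot and the scene stay as the last step left them, time stands still between calls to the robot, and variables do not carry over. Pictures are saved under pics/ and viewed, at most 10 in all, crops included, and the job is handed in when it is done.

Besides the shell and the picture viewer there is one more tool, called after "Request:" by a JSON object that holds its "name" and its "arguments". move_arm: Moves the arm, as the interface text tells. Its arguments: {"type":"object","properties":{"increments":{"type":"array"}},"required":["increments"]}

```bash
mkdir -p pics; ls
cat > h.py <<'E'
import numpy as np,cv2
from rig import bot
np.set_printoptions(precision=4,suppress=True)
def c2w(name,p):
    m=bot.camera_model(name);R=cv2.Rodrigues(np.array(m['rvec'],float))[0];t=np.array(m['tvec'],float).ravel()
    return (np.atleast_2d(p)-t)@R
def cloud(name,depth,mask=None):
    K=np.array(bot.camera_model(name)['intrinsics']);v,u=np.nonzero((depth>0)&(True if mask is None else mask))
    z=depth[v,u];return c2w(name,np.c_[(u-K[0,2])/K[0,0]*z,(v-K[1,2])/K[1,1]*z,z]),u,v
def save(name,im): cv2.imwrite('pics/'+name,im[:,:,::-1])
E
python3 - <<'E'
from h import *
s=bot.read_state();print(s)
for c in('scene','top'):
    im,d=bot.capture(c);save(c+'0.png',im);np.savez(c+'0.npz',im=im,d=d)
    for l in('axle','rack','roll_a','dispenser','punch','small_bin','glue'):
        for r in bot.spot_in(l,c): print(c,l,round(r['conf'],2),c2w(c,r['at'])[0])
E
```

```text
pics
{'time_s': 0.0, 'joint_positions': array([-76.6321,  30.2789,  82.1558,   0.0002,  67.6878, -10.2272]), 'qvel': array([-0.055 , -0.0566, -0.1082, -0.1125, -0.0298, -0.0302]), 'tau': array([ -0.0005, -44.0045, -17.6593,   0.0633,   0.0583,  -0.0002]), 'position': array([ 0.25  , -0.572 ,  0.2216]), 'tcp_rot': array([[ 0.9164,  0.4003, -0.0005],
       [ 0.4003, -0.9164,  0.0021],
       [ 0.0004, -0.0021, -1.    ]]), 'force': array([-0.2475, -0.7443, -0.1447]), 'moment': array([0.0288, 0.0207, 0.019 ]), 'grasp_force': 0.0, 'opening': 1.0032720789985567}
scene axle 0.87 [0.439  0.0578 0.0324]
scene rack 0.6 [0.6197 0.2641 0.013 ]
scene roll_a 0.98 [0.6315 0.1597 0.0987]
scene roll_a 0.91 [0.6148 0.2239 0.0984]
scene roll_a 0.81 [0.788  0.1965 0.0712]
scene roll_a 0.73 [0.6256 0.1954 0.0953]
scene roll_a 0.67 [ 0.5837 -0.0872  0.063 ]
scene dispenser 0.95 [ 0.5695 -0.3028  0.0141]
scene dispenser 0.69 [ 0.3035 -0.2641  0.0164]
scene punch 0.86 [0.7936 0.0369 0.0546]
scene small_bin 0.7 [ 0.5126 -0.4975  0.0305]
scene glue 0.86 [0.467  0.3896 0.0634]
top axle 0.98 [0.4327 0.0601 0.0278]
top rack 0.7 [0.5879 0.2645 0.0114]
top roll_a 0.88 [0.6241 0.1476 0.096 ]
top roll_a 0.8 [0.6112 0.1859 0.0952]
top roll_a 0.79 [0.6032 0.22   0.098 ]
top roll_a 0.72 [0.7755 0.1784 0.0707]
top roll_a 0.52 [ 0.575  -0.0948  0.0703]
top dispenser 0.68 [ 0.3107 -0.262   0.0173]
top dispenser 0.61 [ 0.5728 -0.3046  0.0172]
top punch 0.97 [0.7779 0.017  0.0533]
top punch 0.3 [0.4336 0.0653 0.0312]
top small_bin 0.87 [ 0.5142 -0.4947  0.0028]
top glue 0.66 [0.4527 0.3782 0.0665]
```

View pics/top0.png

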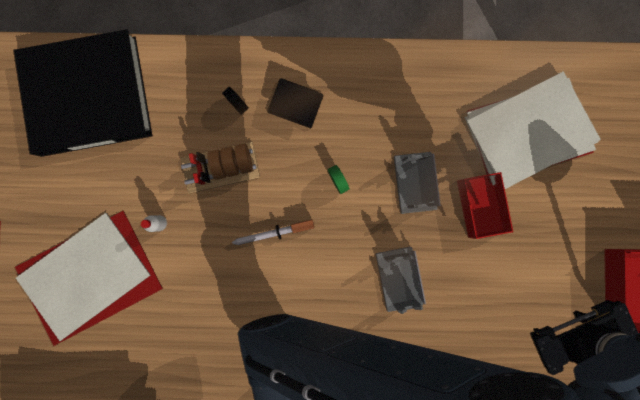

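View pics/scene0.png

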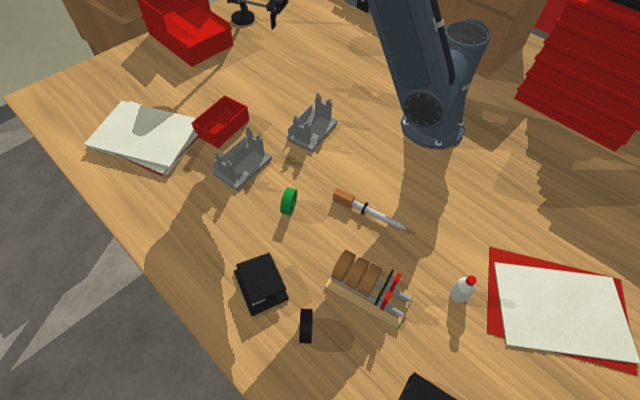

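```bash
cat >> h.py <<'E'
def rays(name,uv,z):
    m=bot.camera_model(name);K=np.array(m['intrinsics']);R=cv2.Rodrigues(np.array(m['rvec'],float))[0];t=np.array(m['tvec'],float).ravel()
    uv=np.atleast_2d(uv).astype(float);d=np.c_[(uv[:,0]-K[0,2])/K[0,0],(uv[:,1]-K[1,2])/K[1,1],np.ones(len(uv))]@R
    o=-R.T@t;return o+d*((z-o[2])/d[:,2])[:,None]
def pca(P):
    c=P.mean(0);w,V=np.linalg.eigh(np.cov((P-c).T));a=V[:,-1];return c,a,(P-c)@a
E
python3 - <<'E'
from h import *
for c in('top','scene'):
    f=np.load(c+'0.npz');im,d=f['im'].astype(int),f['d']
    if 1:
        bot.capture(c)
    m=bot.trace('axle',c)[0]['mask'];v,u=np.nonzero(m)
    P=rays(c,np.c_[u,v],.02)[:,:2];cc,a,s=pca(P)
    if a[1]<0:a,s=-a,-s
    col=im[v,u]; wood=(col[:,0]-col[:,2]>50)
    print(c,'axle yaw',np.degrees(np.arctan2(a[1],a[0])),'ends',cc+a*s.min(),cc+a*s.max(),'len',np.ptp(s),'est handle c',cc+a*(s.min()+.03),'from nose',cc+a*(s.max()-.194))
    # rolls
    Q,u,v=cloud(c,d)
    k=(Q[:,2]>.1)&(Q[:,2]<.112)&(abs(Q[:,0]-.61)<.1)&(abs(Q[:,1]-.19)<.12)
    col=im[v,u];
    k&=(col[:,0]-col[:,2]>15)&(col[:,1]>25)
    q=Q[k];c2,a2,s2=pca(q[:,:2]);a2=a2*np.sign(a2[1])
    print('rolls',k.sum(),c2,np.degrees(np.arctan2(a2[1],a2[0])),c2+a2*s2.min(),c2+a2*s2.max(),q[:,2].max())
    for r in bot.trace('rack',c)[:1]:
        v,u=np.nonzero(r['mask']);print('rack px',u.min(),u.max(),v.min(),v.max(),r['conf'])
    # dispenser: tops of uprights
    k=(Q[:,2]>.075)&(abs(Q[:,0]-.57)<.12)&(abs(Q[:,1]+.30)<.07);q=Q[k]
    lo=q[q[:,0]<.57];hi=q[q[:,0]>=.57];print('disp tops',len(lo),len(hi),lo.mean(0),hi.mean(0),np.c_[lo.min(0),lo.max(0)].ravel(),np.c_[hi.min(0),hi.max(0)].ravel())
    for r in bot.trace('dispenser',c)[:3]:
        v,u=np.nonzero(r['mask']);P=rays(c,np.c_[u,v],.016);k=None
        print(r['conf'],P.mean(0))
        z=Q
        D=np.zeros(d.shape);
        QQ,uu,vv=cloud(c,d,r['mask']);b=(QQ[:,2]<.024)&(QQ[:,2]>.008)
        print(' base rect',cv2.minAreaRect(QQ[b][:,:2].astype(np.float32)),b.sum())
E
```

```text
top axle yaw 104.33081035924559 ends [ 0.4581 -0.0304] [0.4029 0.1857] len 0.2231160313204399 est handle c [ 0.4507 -0.0014] from nose [ 0.4509 -0.0022]
rolls 562 [0.6147 0.1946] 102.38522960311224 [0.6267 0.14  ] [0.596  0.2798] 0.11133625233457453
rack px 182 259 142 192 0.91
disp tops 77 88 [ 0.5102 -0.3127  0.0936] [ 0.6357 -0.2974  0.0933] [ 0.5043  0.5177 -0.3412 -0.2833  0.0757  0.1084] [ 0.6286  0.644  -0.3279 -0.2671  0.0752  0.1106]
0.68 [ 0.3105 -0.2666  0.016 ]
 base rect ((0.31159311532974243, -0.26262879371643066), (0.160049170255661, 0.09869621694087982), 11.457444190979004) 1863
0.59 [ 0.5732 -0.309   0.016 ]
 base rect ((0.5732433795928955, -0.30447784066200256), (0.15992391109466553, 0.09888039529323578), 7.545528411865234) 1922
scene axle yaw 104.58850756677143 ends [ 0.455  -0.0365] [0.3976 0.1839] len 0.22772983497368182 est handle c [ 0.4474 -0.0075] from nose [ 0.4465 -0.0039]
rolls 690 [0.6132 0.1976] 105.61853656698185 [0.6294 0.1396] [0.5905 0.2788] 0.10997670179967664
rack px 326 412 273 327 0.9
disp tops 112 112 [ 0.5095 -0.3138  0.0896] [ 0.6355 -0.2977  0.0903] [ 0.5     0.5162 -0.3448 -0.2847  0.0751  0.1094] [ 0.6269  0.6426 -0.3296 -0.2671  0.0752  0.108 ]
0.65 [ 0.2975 -0.2787  0.016 ]
 base rect ((0.31053581833839417, -0.26472923159599304), (0.15987837314605713, 0.10031477361917496), 11.668397903442383) 817
0.37 [ 0.5649 -0.3201  0.016 ]
 base rect ((0.5716229677200317, -0.3065844178199768), (0.16059981286525726, 0.10253129154443741), 7.413273811340332) 1150
0.31 [0.4274 0.0573 0.016 ]
 base rect ((0.43221673369407654, 0.07963893562555313), (0.03187374025583267, 0.218531996011734), 10.232584953308105) 137
```

Request:
{"name": "move_arm", "arguments": {"increments": [{"xyz": [27.6, -30, 0], "roll": 0, "grip": 100}, {"xyz": [27.6, -30, 0], "roll": 0, "grip": 100}, {"xyz": [27.6, -30, 0], "roll": 0, "grip": 100}, {"xyz": [27.6, -30, 0], "roll": 0, "grip": 100}, {"xyz": [27.6, -30, 0], "roll": 0, "grip": 100}]}}

```text
time_s: 1.62
position: [0.3168, -0.3783, 0.2226]
tcp_rot: [[0.917, 0.4, 0.0], [0.4, -0.917, -0.0], [0.0, 0.0, -1.0]]
force: [1.1, -0.7, 0.5]
opening: 1.0
grasp_force: 0.0
```

Request:
{"name": "move_arm", "arguments": {"increments": [{"xyz": [27.6, -30, 0], "roll": 0, "grip": 100}, {"xyz": [27.6, -30, 0], "roll": 0, "grip": 100}, {"xyz": [27.6, -30, 0], "roll": 0, "grip": 100}, {"xyz": [27.6, -30, 0], "roll": 0, "grip": 100}, {"xyz": [27.6, -30, 0], "roll": 0, "grip": 100}]}}

```text
time_s: 2.03
position: [0.3834, -0.1856, 0.2228]
tcp_rot: [[0.917, 0.4, 0.001], [0.4, -0.917, -0.0], [0.0, 0.001, -1.0]]
force: [1.3, -0.3, 0.3]
opening: 1.003
grasp_force: 0.0
```

Request:
{"name": "move_arm", "arguments": {"increments": [{"xyz": [27.6, -30, 0], "roll": 0, "grip": 100}, {"xyz": [27.6, -30, 0], "roll": 0, "grip": 100}, {"xyz": [27.6, -30, 0], "roll": 0, "grip": 100}, {"xyz": [27.6, -30, 0], "roll": 0, "grip": 100}, {"xyz": [27.6, -30, 0], "roll": 0, "grip": 100}]}}

```text
time_s: 2.45
position: [0.4499, 0.0073, 0.2229]
tcp_rot: [[0.916, 0.4, 0.001], [0.4, -0.916, -0.0], [0.001, 0.001, -1.0]]
force: [-0.3, -0.4, 0.2]
opening: 1.005
grasp_force: 0.0
```

Request:
{"name": "move_arm", "arguments": {"increments": [{"xyz": [0, 0, 0], "roll": -0.1175, "grip": 100}, {"xyz": [0, 0, 0], "roll": -0.1175, "grip": 100}, {"xyz": [0, 0, 0], "roll": -0.1175, "grip": 100}, {"xyz": [0, 0, 0], "roll": -0.1175, "grip": 100}, {"xyz": [0, 0, 0], "roll": -0.1175, "grip": 100}]}}

```text
time_s: 2.87
position: [0.4496, 0.0057, 0.2227]
tcp_rot: [[0.535, 0.845, 0.0], [0.845, -0.535, -0.0], [0.0, 0.0, -1.0]]
force: [-0.9, -0.2, -0.4]
opening: 0.998
grasp_force: 0.0
```

Request:
{"name": "move_arm", "arguments": {"increments": [{"xyz": [0, 0, 0], "roll": -0.1175, "grip": 100}, {"xyz": [0, 0, 0], "roll": -0.1175, "grip": 100}, {"xyz": [0, 0, 0], "roll": -0.1175, "grip": 100}, {"xyz": [0, 0, 0], "roll": -0.1175, "grip": 100}, {"xyz": [0, 0, 0], "roll": -0.1175, "grip": 100}]}}

```text
time_s: 3.28
position: [0.4496, 0.0054, 0.2227]
tcp_rot: [[-0.022, 1.0, 0.0], [1.0, 0.022, -0.0], [-0.0, 0.0, -1.0]]
force: [0.1, -0.9, 0.4]
opening: 1.001
grasp_force: 0.0
```

Request:
{"name": "move_arm", "arguments": {"increments": [{"xyz": [0, 0, 0], "roll": -0.1175, "grip": 100}, {"xyz": [0, 0, 0], "roll": -0.1175, "grip": 100}, {"xyz": [0, 0, 0], "roll": 0, "grip": 100}]}}

```text
time_s: 3.53
position: [0.4495, 0.0053, 0.2227]
tcp_rot: [[-0.25, 0.968, 0.0], [0.968, 0.25, -0.0], [-0.0, 0.0, -1.0]]
force: [-0.5, -0.3, -0.2]
opening: 0.998
grasp_force: 0.0
```

```bash
cat >> h.py <<'E'
def wrays(uv,z,st):
    m=bot.camera_model('wrist');K=np.array(m['intrinsics']);T=np.array(m['tool_from_camera'])
    uv=np.atleast_2d(uv).astype(float);x=(uv[:,0]-K[0,2])/K[0,0];y=(uv[:,1]-K[1,2])/K[1,1];r=np.hypot(x,y)+1e-12
    d=np.c_[x/r*np.sin(r),y/r*np.sin(r),np.cos(r)];R=np.array(st['tcp_rot'])
    d=d@T[:3,:3].T@R.T;o=R@T[:3,3]+st['position'];return o+d*((z-o[2])/d[:,2])[:,None]
def wcloud(dep,st,mask=None):
    m=bot.camera_model('wrist');K=np.array(m['intrinsics']);T=np.array(m['tool_from_camera'])
    v,u=np.nonzero((dep>0)&(True if mask is None else mask));x=(u-K[0,2])/K[0,0];y=(v-K[1,2])/K[1,1];r=np.hypot(x,y)+1e-12
    s=dep[v,u]*np.tan(r)/r;P=np.c_[x*s,y*s,dep[v,u]]
    R=np.array(st['tcp_rot']);return (P@T[:3,:3].T+T[:3,3])@R.T+st['position'],u,v
E
python3 - <<'E'
from h import *
st=bot.read_state();im,d=bot.capture('wrist');save('w1.png',im);np.savez('w1.npz',im=im,d=d,p=st['position'],R=st['tcp_rot'])
print(st['position'],st['tcp_rot'],st['time_s'],st['joint_positions']);print(bot.camera_model('wrist'))
for r in bot.trace('axle','wrist')[:2]:
    v,u=np.nonzero(r['mask']);P=wrays(np.c_[u,v],.02,st)[:,:2];c,a,s=pca(P);a,s=(-a,-s) if a[1]<0 else (a,s)
    print(r['conf'],len(u),np.degrees(np.arctan2(a[1],a[0])),c+a*s.min(),c+a*s.max(),np.ptp(s),'handle',c+a*(s.max()-.194))
E
```

```text
[0.4495 0.0053 0.2227] [[-0.2503  0.9682  0.0004]
 [ 0.9682  0.2503 -0.0001]
 [-0.0002  0.0003 -1.    ]] 3.5333 [-13.6127  16.7326 106.2881  -0.0035  56.9567 -28.107 ]
{'intrinsics': array([[309.7069,   0.    , 319.6776],
       [  0.    , 309.7069, 199.2784],
       [  0.    ,   0.    ,   1.    ]]), 'tool_from_camera': array([[-0.0009, -0.9687, -0.2483,  0.0682],
       [ 1.    , -0.0008, -0.0004, -0.0007],
       [ 0.0002, -0.2483,  0.9687, -0.162 ],
       [ 0.    ,  0.    ,  0.    ,  1.    ]])}
0.88 3269 104.19410964908111 [ 0.4578 -0.0341] [0.4017 0.1875] 0.2285522215485175 handle [ 0.4493 -0.0006]
```

View pics/w1.png

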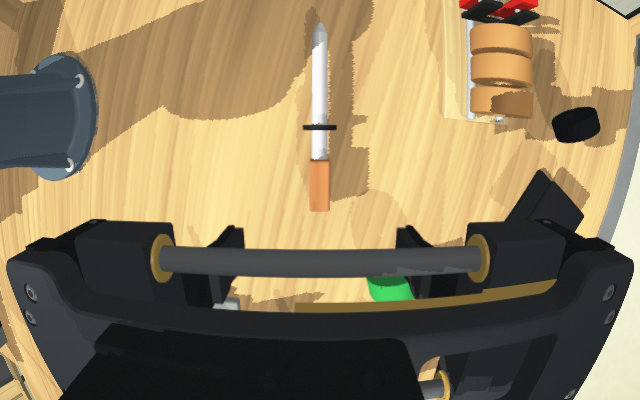

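Request:
{"name": "move_arm", "arguments": {"increments": [{"xyz": [-1.2, -1.4, 40], "roll": 0, "grip": 100}, {"xyz": [0, 0, 40], "roll": 0, "grip": 100}, {"xyz": [0, 0, 40], "roll": 0, "grip": 100}, {"xyz": [0, 0, 40], "roll": 0, "grip": 100}, {"xyz": [0, 0, 30], "roll": 0, "grip": 100}]}}

```text
time_s: 4.05
position: [0.4479, 0.0039, 0.0303]
tcp_rot: [[-0.245, 0.969, -0.001], [0.969, 0.245, 0.0], [0.001, -0.001, -1.0]]
force: [-0.8, -0.0, -0.8]
opening: 0.995
grasp_force: 0.0
```

Request:
{"name": "move_arm", "arguments": {"increments": [{"xyz": [0, 0, 15], "roll": 0, "grip": 100}, {"xyz": [0, 0, 10], "roll": 0, "grip": 100}, {"xyz": [0, 0, 4.5], "roll": 0, "grip": 100}, {"xyz": [0, 0, 0], "roll": 0, "grip": 100}, {"xyz": [0, 0, 0], "roll": 0, "grip": 0}]}}

```text
time_s: 4.47
position: [0.4488, 0.0038, 0.0033]
tcp_rot: [[-0.247, 0.969, 0.001], [0.969, 0.247, -0.0], [-0.0, 0.001, -1.0]]
force: [-0.1, 0.5, 0.6]
opening: 0.976
grasp_force: 0.0
```

Request:
{"name": "move_arm", "arguments": {"increments": [{"xyz": [0, 0, 0], "roll": 0, "grip": 0}, {"xyz": [0, 0, 0], "roll": 0, "grip": 0}, {"xyz": [0, 0, 0], "roll": 0, "grip": 0}, {"xyz": [0, 0, 0], "roll": 0, "grip": 0}, {"xyz": [0, 0, 0], "roll": 0, "grip": 0}]}}

```text
time_s: 4.88
position: [0.4486, 0.0038, 0.0035]
tcp_rot: [[-0.248, 0.969, 0.001], [0.969, 0.248, -0.0], [-0.0, 0.001, -1.0]]
force: [-0.4, 0.5, -0.7]
opening: 0.633
grasp_force: 0.0
```

Request:
{"name": "move_arm", "arguments": {"increments": [{"xyz": [0, 0, 0], "roll": 0, "grip": 0}, {"xyz": [0, 0, 0], "roll": 0, "grip": 0}, {"xyz": [0, 0, 0], "roll": 0, "grip": 0}, {"xyz": [0, 0, 0], "roll": 0, "grip": 0}]}}

```text
time_s: 5.22
position: [0.4484, 0.0039, 0.003]
tcp_rot: [[-0.248, 0.969, -0.0], [0.969, 0.248, 0.0], [0.0, -0.0, -1.0]]
force: [-0.5, 0.1, -0.3]
opening: 0.325
grasp_force: 0.0
```

Run:
```python
from h import *
f=np.load('w1.npz');st=dict(position=f['p'],tcp_rot=f['R']);im=f['im'].astype(int)
Q,u,v=wcloud(f['d'],st);col=im[v,u]
def rolls(Q,col,t):
    k=(Q[:,2]>.098)&(Q[:,2]<.112)&(abs(Q[:,0]-.61)<.1)&(Q[:,1]<.26)&(Q[:,1]>.1)&(col[:,0]-col[:,2]>15)&(col[:,1]>.4*col[:,0])
    q=Q[k];y=q[:,1];print(t,k.sum(),y.min(),y.max(),q[:,2].max())
    for z in(.100,.103):
        g=q[q[:,2]>z];p=np.polyfit(g[:,1],g[:,0],1);print('  x at y=.19',np.polyval(p,.19),'yaw',90+np.degrees(np.arctan(-p[0])))
rolls(Q,col,'wrist')
for c in('top','scene'):
    g=np.load(c+'0.npz');Q2,u,v=cloud(c,g['d']);rolls(Q2,g['im'].astype(int)[v,u],c)
# rack base plywood rectangle (top cam + wrist)
def base(Q,col,t):
    k=(abs(Q[:,0]-.6)<.12)&(Q[:,1]>.08)&(Q[:,1]<.34)&(Q[:,2]>.006)&(Q[:,2]<.13)&(abs((Q[:,0]-.606)*.97+(Q[:,1]-.2)*.2)<.065)
    print(t,cv2.minAreaRect(Q[k][:,:2].astype(np.float32)))
base(Q,col,'wrist');g=np.load('top0.npz');Q2,u,v=cloud('top',g['d']);base(Q2,0,'top');g=np.load('scene0.npz');Q2,u,v=cloud('scene',g['d']);base(Q2,0,'scene')
print(bot.read_state())
```

```text
wrist 2437 0.13603815124247687 0.25647385441457854 0.10787828024740496
  x at y=.19 0.6121731007826758 yaw 101.8569114115605
  x at y=.19 0.6137319587595635 yaw 103.31818605234086
top 607 0.13636958074231892 0.24056377903291615 0.11133625233457453
  x at y=.19 0.6153342849071936 yaw 102.15151679321006
  x at y=.19 0.6157615750819927 yaw 103.4166848816258
scene 703 0.13495806948195482 0.25989656063222694 0.10997670179967664
  x at y=.19 0.6151538532413443 yaw 103.34491099169912
  x at y=.19 0.6139946690694813 yaw 102.75090517755659
wrist ((0.6073816418647766, 0.21899977326393127), (0.10126332193613052, 0.18220087885856628), 14.03747272491455)
top ((0.6073670387268066, 0.21007071435451508), (0.12211292237043381, 0.2364804446697235), 15.01079273223877)
scene ((0.6097322106361389, 0.20783933997154236), (0.1065262034535408, 0.24258802831172943), 15.894976615905762)
{'time_s': 5.2167, 'joint_positions': array([-13.8357,  41.5759, 115.9572,  -0.0003,  22.4723, -28.2223]), 'qvel': array([ 0.0266,  0.0602,  0.0984,  0.096 ,  0.0976, -0.0065]), 'tau': array([  0.0032, -37.098 ,  -2.3914,   0.0191,   0.0691,   0.0002]), 'position': array([0.4484, 0.0039, 0.003 ]), 'tcp_rot': array([[-0.2485,  0.9686, -0.0001],
       [ 0.9686,  0.2485,  0.    ],
       [ 0.    , -0.0001, -1.    ]]), 'force': array([-0.525 ,  0.0894, -0.2615]), 'moment': array([-0.0108, -0.0801,  0.0539]), 'grasp_force': 0.0, 'opening': 0.32477370005018463}
```

Request:
{"name": "move_arm", "arguments": {"increments": [{"xyz": [0, 0, 0], "roll": 0, "grip": 0}, {"xyz": [0, 0, 0], "roll": 0, "grip": 0}, {"xyz": [0, 0, 0], "roll": 0, "grip": 0}, {"xyz": [0, 0, 0], "roll": 0, "grip": 0}]}}

```text
time_s: 5.55
position: [0.4485, 0.0038, 0.003]
tcp_rot: [[-0.248, 0.969, 0.0], [0.969, 0.248, -0.0], [-0.0, 0.0, -1.0]]
force: [1.0, 0.9, 0.3]
opening: 0.273
grasp_force: 29.9
```

Request:
{"name": "move_arm", "arguments": {"increments": [{"xyz": [0, 0, -4], "roll": 0, "grip": 0}, {"xyz": [0, 0, -10], "roll": 0, "grip": 0}, {"xyz": [0, 0, -20], "roll": 0, "grip": 0}, {"xyz": [0, 0, -25], "roll": 0, "grip": 0}, {"xyz": [0, 0, -25], "roll": 0, "grip": 0}]}}

```text
time_s: 5.97
position: [0.4474, 0.0041, 0.0876]
tcp_rot: [[-0.248, 0.969, -0.002], [0.969, 0.248, 0.001], [0.001, -0.002, -1.0]]
force: [0.2, -1.1, -1.1]
opening: 0.278
grasp_force: 29.9
```

Request:
{"name": "move_arm", "arguments": {"increments": [{"xyz": [0, 0, -25], "roll": 0, "grip": 0}, {"xyz": [0, 0, -20], "roll": 0, "grip": 0}, {"xyz": [0, 0, -15], "roll": 0, "grip": 0}, {"xyz": [-5, 7, -6], "roll": 0, "grip": 0}, {"xyz": [-10, 14, 0], "roll": 0, "grip": 0}]}}

```text
time_s: 6.38
position: [0.4707, -0.0047, 0.1548]
tcp_rot: [[-0.249, 0.968, -0.001], [0.968, 0.249, 0.0], [0.0, -0.0, -1.0]]
force: [-0.1, -0.4, -1.2]
opening: 0.273
grasp_force: 29.9
```

Request:
{"name": "move_arm", "arguments": {"increments": [{"xyz": [-16, 22, 0], "roll": 0, "grip": 0}, {"xyz": [-16, 22, 0], "roll": 0, "grip": 0}, {"xyz": [-16, 22, 0], "roll": 0, "grip": 0}, {"xyz": [-16, 22, 0], "roll": 0, "grip": 0}, {"xyz": [-16, 22, 0], "roll": 0, "grip": 0}]}}

```text
time_s: 6.8
position: [0.5992, -0.0559, 0.153]
tcp_rot: [[-0.248, 0.969, -0.001], [0.969, 0.248, 0.0], [0.001, -0.001, -1.0]]
force: [0.3, 0.6, -1.4]
opening: 0.274
grasp_force: 29.9
```

Request:
{"name": "move_arm", "arguments": {"increments": [{"xyz": [-16, 22, 0], "roll": 0, "grip": 0}, {"xyz": [-16, 22, 0], "roll": 0.012, "grip": 0}, {"xyz": [-12, 17, 0], "roll": 0.012, "grip": 0}, {"xyz": [-6, 8, 0], "roll": 0, "grip": 0}, {"xyz": [0, 0, 0], "roll": 0, "grip": 0}]}}

```text
time_s: 7.22
position: [0.6797, -0.0886, 0.1526]
tcp_rot: [[-0.224, 0.975, 0.001], [0.975, 0.224, -0.001], [-0.001, 0.001, -1.0]]
force: [0.2, -0.3, -1.9]
opening: 0.273
grasp_force: 29.9
```

Run:
```python
from h import *
st=bot.read_state();im,d=bot.capture('wrist');save('w2.png',im);np.savez('w2.npz',im=im,d=d,p=st['position'],R=st['tcp_rot'])
print(st['position'],st['tcp_rot'],st['opening'],st['grasp_force'],st['force'],st['moment'])
for r in bot.trace('axle','wrist')[:1]:
    np.save('m2.npy',r['mask'])
    v,u=np.nonzero(r['mask']);P=wrays(np.c_[u,v],st['position'][2]+.017,st)[:,:2];c,a,s=pca(P);a,s=(-a,-s) if a[1]<0 else (a,s)
    print(r['conf'],len(u),np.degrees(np.arctan2(a[1],a[0])),c+a*s.min(),c+a*s.max(),np.ptp(s))
    Q,u,v=wcloud(d,st,r['mask']);R=st['tcp_rot'];q=(Q-st['position'])@R
    o=np.argsort(q[:,0])
    for lo in range(30,200,15):
        k=(q[:,0]>lo/1e3)&(q[:,0]<lo/1e3+.015)
        if k.sum()>3:print(lo,k.sum(),'y',np.median(q[k,1]),'ztop',np.percentile(-q[k,2],[50,95]))
```

```text
[ 0.6797 -0.0886  0.1526] [[-0.2243  0.9745  0.0015]
 [ 0.9745  0.2243 -0.0008]
 [-0.0011  0.0013 -1.    ]] 0.27282550425231317 29.93878849694738 [ 0.2418 -0.3135 -1.9497] [-0.0918 -0.1467 -0.0847]
0.83 11856 102.52326968028108 [ 0.6849 -0.1157] [0.6511 0.0365] 0.1559058215289888
30 1180 y -0.00016018667572133605 ztop [0.0245 0.0262]
45 1174 y -0.0001567426542842085 ztop [0.0245 0.0261]
60 2001 y -0.0005810490878865947 ztop [0.0291 0.0365]
75 1283 y -0.00014040969074433332 ztop [0.0244 0.0262]
90 1218 y -0.00011810315265018491 ztop [0.0244 0.0262]
105 1140 y -0.00010232201959005388 ztop [0.0244 0.0262]
120 408 y -8.853535104762385e-05 ztop [0.0241 0.0262]
```

View pics/w2.png

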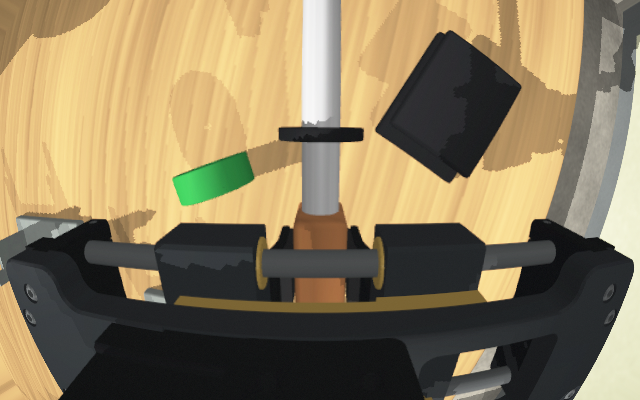

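```bash
cat > fit.py <<'E'
from h import *
from scipy.optimize import least_squares
def cyl(Q,col,R,z,p0,y0):
    # axis: x = p0 + tan(p1)*(y-y0)
    def f(p):
        n=np.array([np.cos(p[1]),-np.sin(p[1])]);lat=(Q[:,0]-p[0])*n[0]+(Q[:,1]-y0)*n[1]
        return np.hypot(lat,Q[:,2]-p[2])-R
    r=least_squares(f,[p0,np.radians(-13),z],loss='soft_l1',f_scale=.002)
    return r.x[0],90-np.degrees(r.x[1]),r.x[2],np.median(abs(r.fun)),len(Q)
def rollpts(Q,col):
    a=np.array([-.225,.974]);t=(Q[:,:2]-[.6145,.19])@a;l=(Q[:,:2]-[.6145,.19])@[.974,.225]
    return (t>-.05)&(t<.062)&(abs(l)<.045)&(Q[:,2]>.075)&(Q[:,2]<.115)&(col[:,0]-col[:,2]>15)&(col[:,1]>.4*col[:,0])
if __name__=='__main__':
    f=np.load('w1.npz');Q,u,v=wcloud(f['d'],dict(position=f['p'],tcp_rot=f['R']));col=f['im'].astype(int)[v,u];k=rollpts(Q,col);print('w',cyl(Q[k],0,.038,.0675,.6145,.19))
    p=np.array([.6797,-.0886])
    for c in('top','scene'):
        im,d=bot.capture(c);save(c+'3.png',im);Q,u,v=cloud(c,d);col=im.astype(int)[v,u];k=rollpts(Q,col)
        print(c,cyl(Q[k],0,.038,.0675,.6145,.19))
        a=np.array([-.2243,.9745]);t=(Q[:,:2]-p)@a;l=(Q[:,:2]-p)@[a[1],-a[0]]
        k=(t>.075)&(t<.168)&(abs(l)<.03)&(abs(Q[:,2]-.17)<.03)
        print('  axle',cyl(Q[k],0,.009,.17,.66,.04),'expected x at y=.04',p[0]+a[0]/a[1]*(.04-p[1]))
        # roll extents along axis
        kk=rollpts(Q,col)&(Q[:,2]>.09);tt=(Q[kk][:,:2]-[.6145,.19])@a;h,e=np.histogram(tt,np.arange(-.07,.08,.003));print(np.c_[e[:-1]*1e3,h].astype(int).tolist())
E
python3 fit.py
```

```text
w (np.float64(0.6152927250262886), np.float64(103.7330294936225), np.float64(0.06670996097007038), np.float64(0.0006326762813388155), 4466)
top (np.float64(0.6160854442955561), np.float64(103.74642697428642), np.float64(0.06743920270643042), np.float64(0.0012406892107567832), 1011)
  axle (np.float64(0.6480770574538767), np.float64(102.41300199217528), np.float64(0.16984411018475876), np.float64(0.0008755836065083497), 158) expected x at y=.04 0.6501002257567984
[[-70, 0], [-67, 0], [-64, 0], [-61, 0], [-57, 0], [-54, 0], [-51, 9], [-48, 28], [-45, 29], [-42, 31], [-39, 26], [-36, 25], [-33, 32], [-30, 26], [-27, 26], [-24, 14], [-21, 0], [-18, 0], [-15, 32], [-12, 29], [-9, 25], [-6, 32], [-3, 27], [0, 27], [2, 32], [5, 31], [8, 25], [11, 22], [14, 1], [17, 21], [20, 29], [23, 30], [26, 30], [29, 26], [32, 32], [35, 27], [38, 30], [41, 31], [44, 25], [47, 3], [50, 0], [53, 0], [56, 0], [59, 0], [62, 0], [65, 0], [68, 0], [71, 0], [74, 0], [77, 0]]
scene (np.float64(0.6126395628089283), np.float64(103.98447716621152), np.float64(0.06847879094708166), np.float64(0.0009645910242506821), 1114)
  axle (np.float64(0.6515228941657473), np.float64(102.23122010543453), np.float64(0.18457624154360097), np.float64(0.0022326000504442997), 302) expected x at y=.04 0.6501002257567984
[[-70, 0], [-67, 0], [-64, 0], [-61, 0], [-57, 0], [-54, 0], [-51, 10], [-48, 33], [-45, 28], [-42, 30], [-39, 32], [-36, 30], [-33, 32], [-30, 32], [-27, 29], [-24, 23], [-21, 0], [-18, 0], [-15, 18], [-12, 30], [-9, 35], [-6, 32], [-3, 30], [0, 34], [2, 33], [5, 30], [8, 31], [11, 33], [14, 0], [17, 13], [20, 32], [23, 34], [26, 30], [29, 34], [32, 33], [35, 35], [38, 30], [41, 33], [44, 35], [47, 0], [50, 0], [53, 0], [56, 0], [59, 0], [62, 0], [65, 0], [68, 0], [71, 0], [74, 0], [77, 0]]
```

Request:
{"name": "move_arm", "arguments": {"increments": [{"xyz": [0, 3.8, 10], "roll": -0.0145, "grip": 0}, {"xyz": [5, 0, 20], "roll": 0, "grip": 0}, {"xyz": [5, 0, 25], "roll": 0, "grip": 0}, {"xyz": [5, 0, 22], "roll": 0, "grip": 0}, {"xyz": [5, 0, 15], "roll": 0, "grip": 0}]}}

```text
time_s: 7.83
position: [0.6748, -0.066, 0.0583]
tcp_rot: [[-0.24, 0.971, -0.004], [0.971, 0.24, 0.001], [0.002, -0.004, -1.0]]
force: [-0.7, 0.1, -1.2]
opening: 0.274
grasp_force: 29.9
```

Request:
{"name": "move_arm", "arguments": {"increments": [{"xyz": [3, 0, 7], "roll": 0, "grip": 0}, {"xyz": [0, 0, 3], "roll": 0, "grip": 0}, {"xyz": [0, 0, 0], "roll": 0, "grip": 0}, {"xyz": [0, 0, 0], "roll": 0, "grip": 0}]}}

```text
time_s: 8.17
position: [0.677, -0.0645, 0.052]
tcp_rot: [[-0.239, 0.971, 0.002], [0.971, 0.239, -0.001], [-0.001, 0.002, -1.0]]
force: [0.2, 0.5, -0.7]
opening: 0.275
grasp_force: 29.9
```

```bash
cat > look.py <<'E'
from fit import *
import sys
st=bot.read_state();p=st['position'][:2];a=np.array(st['tcp_rot'])[:2,0];print(st['position'],np.degrees(np.arctan2(a[1],a[0])),'z tilt',st['tcp_rot'][2],st['force'],st['moment'])
print('line x at TCP',.6152+.2456*(.19-p[1]))
az=st['position'][2]+.017
for c in('top','scene'):
    im,d=bot.capture(c);save(c+sys.argv[1]+'.png',im);Q,u,v=cloud(c,d);col=im.astype(int)[v,u];k=rollpts(Q,col)
    X=cyl(Q[k],0,.038,.0675,.6145,.19);print(c,np.array(X))
    t=(Q[:,:2]-p)@a;l=(Q[:,:2]-p)@[a[1],-a[0]]
    k=(t>.075)&(t<.168)&(abs(l)<.03)&(abs(Q[:,2]-az)<.025)
    Y=cyl(Q[k],0,.009,az,p[0]+a[0]/a[1]*(.08-p[1]),.08);print('  axle',np.array(Y),'expected x at y=.08',p[0]+a[0]/a[1]*(.08-p[1]))
    m=bot.trace('axle',c)
    if m:
        v,u=np.nonzero(m[0]['mask']);P=rays(c,np.c_[u,v],az)[:,:2];t=(P-p)@a;l=(P-p)@[a[1],-a[0]]
        k=(t>.07)&(t<.17);print('  mask',m[0]['conf'],'lat',[(round(l[(t>q)&(t<q+.02)].min(),4),round(l[(t>q)&(t<q+.02)].max(),4)) for q in(.07,.09,.11,.13,.15) if ((t>q)&(t<q+.02)).sum()>2],'tip t',t.max())
E
python3 look.py 4
```

```text
[ 0.677  -0.0645  0.052 ] 103.84840318983403 z tilt [-0.0011  0.0017 -1.    ] [ 0.2485  0.4762 -0.7065] [-0.0575 -0.1029  0.0003]
line x at TCP 0.6777043502776658
top [   0.6161  103.8299    0.0673    0.0011 1009.    ]
  axle [  0.6424 103.8952   0.0692   0.0011 121.    ] expected x at y=.08 0.6413875070759353
  mask 0.72 lat [(np.float64(-0.007), np.float64(0.0094)), (np.float64(-0.0092), np.float64(0.0106)), (np.float64(-0.0094), np.float64(0.0105))] tip t 0.1886456210365217
scene [   0.6128  103.9902    0.0686    0.001  1115.    ]
  axle [  0.6391 103.8686   0.0705   0.0008 261.    ] expected x at y=.08 0.6413875070759353
  mask 0.84 lat [(np.float64(-0.0113), np.float64(0.0055)), (np.float64(-0.012), np.float64(0.0067)), (np.float64(-0.0124), np.float64(0.0062)), (np.float64(-0.0111), np.float64(0.0061)), (np.float64(-0.0106), np.float64(0.0058))] tip t 0.18687526706778962
```

Request:
{"name": "move_arm", "arguments": {"increments": [{"xyz": [5, 0.8, 1.2], "roll": 0, "grip": 0}, {"xyz": [6, 0, 0.5], "roll": 0, "grip": 0}, {"xyz": [5, 0, 0], "roll": 0, "grip": 0}, {"xyz": [4, 0, 0], "roll": 0, "grip": 0}, {"xyz": [4, 0, 0], "roll": 0, "grip": 0}]}}

```text
time_s: 8.78
position: [0.6709, -0.0398, 0.0493]
tcp_rot: [[-0.24, 0.971, -0.0], [0.971, 0.24, 0.0], [0.0, -0.0, -1.0]]
force: [-0.5, 0.2, -1.8]
opening: 0.277
grasp_force: 29.9
```

Request:
{"name": "move_arm", "arguments": {"increments": [{"xyz": [4, 0, 0], "roll": 0, "grip": 0}, {"xyz": [4, 0, 0], "roll": 0, "grip": 0}, {"xyz": [4, 0, 0], "roll": 0, "grip": 0}, {"xyz": [4, 0, 0], "roll": 0, "grip": 0}, {"xyz": [4, 0, 0], "roll": 0, "grip": 0}]}}

```text
time_s: 9.2
position: [0.6663, -0.0209, 0.0493]
tcp_rot: [[-0.239, 0.971, -0.0], [0.971, 0.239, -0.0], [-0.0, -0.0, -1.0]]
force: [-0.2, -0.0, -2.3]
opening: 0.271
grasp_force: 29.9
```

```bash
python3 look.py 5 | cut -c1-200
```

```text
[ 0.6663 -0.0209  0.0493] 103.83454451560773 z tilt [-0. -0. -1.] [-0.2042 -0.029  -2.3123] [-0.0521 -0.0976 -0.0429]
line x at TCP 0.6670002150893406
top [   0.6161  103.8877    0.0674    0.0011 1006.    ]
  axle [ 84.8691 179.9658   0.0681   0.0042 119.    ] expected x at y=.08 0.6414742488563129
  mask 0.53 lat [(np.float64(-0.008), np.float64(0.013)), (np.float64(-0.0088), np.float64(0.0122))] tip t 0.1680705021081556
scene [   0.6127  103.8389    0.0684    0.0009 1116.    ]
  axle [  0.6388 103.7203   0.0677   0.0008 248.    ] expected x at y=.08 0.6414742488563129
  mask 0.79 lat [(np.float64(-0.0137), np.float64(0.0097)), (np.float64(-0.0113), np.float64(0.0061)), (np.float64(-0.013), np.float64(0.0075)), (np.float64(-0.013), np.float64(0.007)), (np.float64(-0
```

Request:
{"name": "move_arm", "arguments": {"increments": [{"xyz": [4, 0.5, -0.4], "roll": 0, "grip": 0}, {"xyz": [4, 0.4, -0.3], "roll": 0, "grip": 0}, {"xyz": [4, 0, 0], "roll": 0, "grip": 0}, {"xyz": [4, 0, 0], "roll": 0, "grip": 0}, {"xyz": [4, 0, 0], "roll": 0, "grip": 0}]}}

```text
time_s: 9.82
position: [0.6623, -0.0011, 0.05]
tcp_rot: [[-0.239, 0.971, -0.0], [0.971, 0.239, 0.0], [0.0, -0.0, -1.0]]
force: [0.0, -0.1, -1.3]
opening: 0.276
grasp_force: 29.9
```

Request:
{"name": "move_arm", "arguments": {"increments": [{"xyz": [4, 0, 0], "roll": 0, "grip": 0}, {"xyz": [4, 0, 0], "roll": 0, "grip": 0}, {"xyz": [4, 0, 0], "roll": 0, "grip": 0}, {"xyz": [4, 0, 0], "roll": 0, "grip": 0}, {"xyz": [4, 0, 0], "roll": 0, "grip": 0}]}}

```text
time_s: 10.23
position: [0.6576, 0.0182, 0.0501]
tcp_rot: [[-0.239, 0.971, -0.0], [0.971, 0.239, 0.0], [0.0, -0.0, -1.0]]
force: [0.1, 0.1, -1.4]
opening: 0.272
grasp_force: 29.9
```

```bash
python3 look.py 6 | cut -c1-200
```

```text
[0.6576 0.0182 0.0501] 103.84590267534551 z tilt [ 0. -0. -1.] [ 0.0955  0.051  -1.3887] [-0.0342 -0.1792  0.0156]
line x at TCP 0.6573839604280457
top [  0.6163 104.2101   0.0672   0.0012 814.    ]
  axle [  0.6417 103.0079   0.0732   0.0101  73.    ] expected x at y=.08 0.6423793290645458
  mask 0.55 lat [(np.float64(0.0044), np.float64(0.0101)), (np.float64(-0.0044), np.float64(0.007))] tip t 0.16451977109344434
scene [   0.6127  103.9673    0.0685    0.0009 1114.    ]
  axle [  0.6342  94.1553   0.0692   0.0022 219.    ] expected x at y=.08 0.6423793290645458
  mask 0.61 lat [(np.float64(-0.0157), np.float64(0.0074)), (np.float64(-0.0133), np.float64(0.0065)), (np.float64(-0.0124), np.float64(0.0055)), (np.float64(-0.0092), np.float64(0.0036))] tip t 0.158
```

View pics/scene6.png

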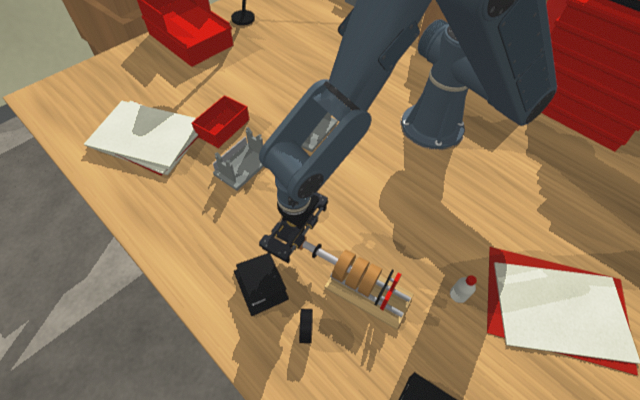

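Request:
{"name": "move_arm", "arguments": {"increments": [{"xyz": [4, 0, 0], "roll": 0, "grip": 0}, {"xyz": [4, 0, 0], "roll": 0, "grip": 0}, {"xyz": [4, 0, 0], "roll": 0, "grip": 0}, {"xyz": [4, 0, 0], "roll": 0, "grip": 0}, {"xyz": [4, 0, 0], "roll": 0, "grip": 0}]}}

```text
time_s: 10.85
position: [0.6528, 0.0377, 0.05]
tcp_rot: [[-0.239, 0.971, -0.0], [0.971, 0.239, 0.0], [0.0, -0.0, -1.0]]
force: [0.3, 0.2, -1.5]
opening: 0.274
grasp_force: 29.9
```

Request:
{"name": "move_arm", "arguments": {"increments": [{"xyz": [4, 0, 0], "roll": 0, "grip": 0}, {"xyz": [4, 0, 0], "roll": 0, "grip": 0}, {"xyz": [4, 0, 0], "roll": 0, "grip": 0}, {"xyz": [4, 0, 0], "roll": 0, "grip": 0}, {"xyz": [4, 0, 0], "roll": 0, "grip": 0}]}}

```text
time_s: 11.27
position: [0.6481, 0.0571, 0.0501]
tcp_rot: [[-0.239, 0.971, 0.0], [0.971, 0.239, -0.0], [-0.0, -0.0, -1.0]]
force: [0.2, -0.1, -2.0]
opening: 0.271
grasp_force: 29.9
```

Request:
{"name": "move_arm", "arguments": {"increments": [{"xyz": [3, 0, 0], "roll": 0, "grip": 0}, {"xyz": [3, 0, 0], "roll": 0, "grip": 0}, {"xyz": [3, 0, 0], "roll": 0, "grip": 0}, {"xyz": [2, 0, 0], "roll": 0, "grip": 0}, {"xyz": [2, 0, 0], "roll": 0, "grip": 0}]}}

```text
time_s: 11.68
position: [0.645, 0.0694, 0.0501]
tcp_rot: [[-0.239, 0.971, 0.0], [0.971, 0.239, -0.0], [-0.0, 0.0, -1.0]]
force: [-0.2, 0.2, -0.8]
opening: 0.269
grasp_force: 29.9
```

```bash
cat > look2.py <<'E'
from h import *
import sys
st=bot.read_state();im,d=bot.capture('wrist');save('w'+sys.argv[1]+'.png',im)
R=np.array(st['tcp_rot']);Q,u,v=wcloud(d,st);q=(Q-st['position'])@R;col=im.astype(int)[v,u]
print(st['position'],st['force'],'axial',st['force']@R[:,0],'lat',st['force']@R[:,1])
k=(abs(q[:,1])<.03)&(q[:,2]<-.05+0.012)&(q[:,2]>-.06)
h,e=np.histogram(q[k,0]*1e3,np.arange(40,200,2));print('roll tops along tool x',np.c_[e[:-1],h][h>0].astype(int).tolist())
k=(abs(q[:,1])<.02)&(q[:,2]<-.029)&(q[:,2]>-.038);h,e=np.histogram(q[k,0]*1e3,np.arange(40,120,1));print('collar/side',np.c_[e[:-1],h][h>0].astype(int).tolist())
k=(col[:,0]>120)&(col[:,1]<50)&(abs(q[:,1])<.06);h,e=np.histogram(q[k,0]*1e3,np.arange(40,250,3));print('red',np.c_[e[:-1],h][h>3].astype(int).tolist())
E
python3 look2.py 7
```

```text
[0.645  0.0694 0.0501] [-0.234   0.1944 -0.8102] axial 0.2447441610233153 lat -0.18076937510924754
roll tops along tool x [[72, 579], [74, 827], [76, 840], [78, 835], [80, 838], [82, 823], [84, 821], [86, 823], [88, 817], [90, 804], [92, 800], [94, 808], [96, 772], [98, 749], [100, 244], [108, 272], [110, 1983], [112, 576], [114, 253], [116, 109], [118, 42], [120, 2]]
collar/side [[59, 3], [60, 156], [61, 185], [62, 147], [63, 208], [64, 141], [65, 173], [72, 1], [73, 56], [109, 121], [110, 506], [111, 2]]
red []
```

View pics/w7.png

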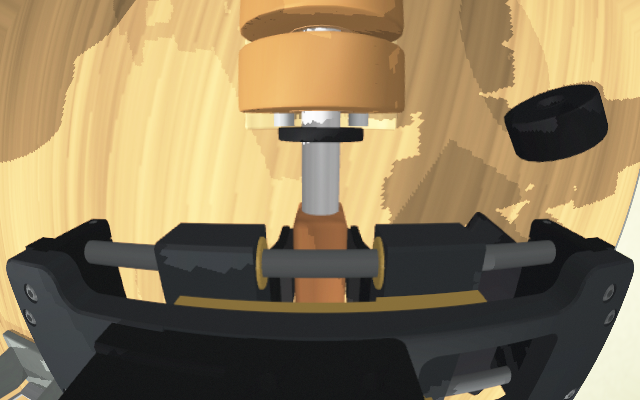

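Request:
{"name": "move_arm", "arguments": {"increments": [{"xyz": [2, 0, 0], "roll": 0, "grip": 0}, {"xyz": [1, 0, 0], "roll": 0, "grip": 0}, {"xyz": [1, 0, 0], "roll": 0, "grip": 0}, {"xyz": [1, 0, 0], "roll": 0, "grip": 0}, {"xyz": [1, 0, 0], "roll": 0, "grip": 0}]}}

```text
time_s: 12.15
position: [0.6436, 0.0751, 0.0501]
tcp_rot: [[-0.239, 0.971, -0.0], [0.971, 0.239, -0.0], [-0.0, -0.0, -1.0]]
force: [0.9, -0.1, -2.1]
opening: 0.274
grasp_force: 29.9
```

Request:
{"name": "move_arm", "arguments": {"increments": [{"xyz": [1, 0, 0], "roll": 0, "grip": 0}, {"xyz": [1, 0, 0], "roll": 0, "grip": 0}, {"xyz": [1, 0, 0], "roll": 0, "grip": 0}, {"xyz": [1, 0, 0], "roll": 0, "grip": 0}, {"xyz": [1, 0, 0], "roll": 0, "grip": 0}]}}

```text
time_s: 12.57
position: [0.6424, 0.08, 0.0501]
tcp_rot: [[-0.239, 0.971, 0.0], [0.971, 0.239, -0.0], [-0.0, 0.0, -1.0]]
force: [-0.2, -1.8, -1.2]
opening: 0.277
grasp_force: 29.9
```

Request:
{"name": "move_arm", "arguments": {"increments": [{"xyz": [1, 0, 0], "roll": 0, "grip": 0}, {"xyz": [1, 0, 0], "roll": 0, "grip": 0}, {"xyz": [1, 0, 0], "roll": 0, "grip": 0}, {"xyz": [1, 0, 0], "roll": 0, "grip": 0}, {"xyz": [1, 0, 0], "roll": 0, "grip": 0}]}}

```text
time_s: 12.98
position: [0.6412, 0.0849, 0.0501]
tcp_rot: [[-0.239, 0.971, 0.0], [0.971, 0.239, 0.0], [0.0, 0.0, -1.0]]
force: [-0.3, -0.8, -1.2]
opening: 0.272
grasp_force: 29.9
```

```bash
python3 look2.py 8
python3 - <<'E'
from h import *
s=bot.read_state();R=s['tcp_rot'];p=s['position'][:2];a=R[:2,0]
for c in('top','scene'):
    im,d=bot.capture(c);save(c+'8.png',im);Q,u,v=cloud(c,d);col=im.astype(int)[v,u]
    t=(Q[:,:2]-p)@a;l=(Q[:,:2]-p)@[a[1],-a[0]];k=(abs(l)<.045)&(t>.04)&(t<.3)&(Q[:,2]>.085)
    red=(col[:,0]>2.2*col[:,1])&(col[:,0]>50);tan=(~red)&(col[:,0]-col[:,2]>15);dark=(col.max(1)<45)
    for n,m in(('tan',tan),('red',red),('dark',dark)):
        h,e=np.histogram(t[k&m]*1e3,np.arange(40,260,3));print(c,n,np.c_[e[:-1],h][h>1].tolist())
E
```

```text
[0.6412 0.0849 0.0501] [-0.3378 -0.8357 -1.2265] axial -0.7307259200553854 lat -0.5278920481708123
roll tops along tool x [[64, 3], [66, 776], [68, 855], [70, 847], [72, 836], [74, 836], [76, 834], [78, 843], [80, 831], [82, 830], [84, 829], [86, 803], [88, 809], [90, 806], [92, 551], [94, 1023], [96, 796], [98, 780], [100, 761], [102, 763], [104, 750], [106, 746], [108, 723], [110, 723], [112, 543], [114, 259], [116, 114], [118, 39], [120, 1]]
collar/side [[59, 3], [60, 154], [61, 190], [62, 144], [63, 208], [64, 144], [65, 143]]
red []
top tan [[52, 3], [55, 2], [58, 3], [61, 3], [64, 20], [67, 17], [70, 11], [73, 14], [76, 12], [79, 15], [82, 12], [85, 14], [88, 12], [91, 5], [94, 6], [97, 2], [154, 3], [175, 4], [178, 6], [196, 2], [199, 4]]
top red [[178, 3], [187, 4], [190, 45], [193, 23], [196, 20], [199, 2]]
top dark [[40, 31], [43, 34], [46, 46], [49, 72], [52, 76], [55, 10], [58, 4], [61, 7], [64, 3], [172, 4], [175, 23], [178, 14]]
scene tan [[40, 4], [43, 7], [46, 6], [49, 7], [52, 6], [58, 7], [61, 11], [64, 31], [67, 32], [70, 37], [73, 33], [76, 35], [79, 36], [82, 34], [85, 35], [88, 32], [91, 34], [94, 33], [97, 34], [100, 33], [103, 33], [106, 35], [109, 36], [112, 32], [115, 36], [118, 38], [121, 15], [124, 2], [127, 35], [130, 35], [133, 36], [136, 33], [139, 36], [142, 36], [145, 35], [148, 35], [151, 37], [154, 19], [172, 2], [175, 12], [178, 9], [187, 2], [190, 3], [199, 6]]
scene red [[187, 3], [190, 30], [193, 33], [196, 31]]
scene dark [[46, 8], [49, 22], [52, 48], [55, 58], [58, 57], [61, 34], [64, 3], [175, 10], [178, 15]]
```

Request:
{"name": "move_arm", "arguments": {"increments": [{"xyz": [1, 0, 0], "roll": 0, "grip": 0}, {"xyz": [1, 0, 0], "roll": 0, "grip": 0}, {"xyz": [1, 0, 0], "roll": 0, "grip": 0}, {"xyz": [1, 0, 0], "roll": 0, "grip": 0}, {"xyz": [1, 0, 0], "roll": 0, "grip": 0}]}}

```text
time_s: 13.55
position: [0.64, 0.0897, 0.0501]
tcp_rot: [[-0.239, 0.971, 0.0], [0.971, 0.239, -0.0], [-0.0, 0.0, -1.0]]
force: [-0.3, -1.5, -1.2]
opening: 0.273
grasp_force: 29.9
```

Request:
{"name": "move_arm", "arguments": {"increments": [{"xyz": [1, 0, 0], "roll": 0, "grip": 0}, {"xyz": [1, 0, 0], "roll": 0, "grip": 0}, {"xyz": [1, 0, 0], "roll": 0, "grip": 0}, {"xyz": [1, 0, 0], "roll": 0, "grip": 0}, {"xyz": [1, 0, 0], "roll": 0, "grip": 0}]}}

```text
time_s: 13.97
position: [0.6388, 0.0945, 0.0501]
tcp_rot: [[-0.239, 0.971, 0.0], [0.971, 0.239, -0.0], [-0.0, 0.0, -1.0]]
force: [0.8, -1.0, -1.6]
opening: 0.274
grasp_force: 29.9
```

Request:
{"name": "move_arm", "arguments": {"increments": [{"xyz": [1, 0, 0], "roll": 0, "grip": 0}, {"xyz": [1, 0, 0], "roll": 0, "grip": 0}, {"xyz": [1, 0, 0], "roll": 0, "grip": 0}, {"xyz": [1, 0, 0], "roll": 0, "grip": 0}, {"xyz": [1, 0, 0], "roll": 0, "grip": 0}]}}

```text
time_s: 14.38
position: [0.6377, 0.0995, 0.0501]
tcp_rot: [[-0.239, 0.971, 0.0], [0.971, 0.239, -0.0], [-0.0, 0.0, -1.0]]
force: [-0.7, -0.8, -1.8]
opening: 0.271
grasp_force: 29.9
```

```bash
cat > f.py <<'E'
from h import *
s=bot.read_state();R=s['tcp_rot'];print(s['position'],s['force'],'axial',s['force']@R[:,0],'t',s['time_s'])
E
python3 f.py
python3 - <<'E'
from h import *
s=bot.read_state();R=s['tcp_rot'];p=s['position'][:2];a=R[:2,0]
for c in('scene',):
    im,d=bot.capture(c);save(c+'9.png',im);Q,u,v=cloud(c,d);col=im.astype(int)[v,u]
    t=(Q[:,:2]-p)@a;l=(Q[:,:2]-p)@[a[1],-a[0]];k=(abs(l)<.045)&(t>.11)&(t<.23)&(Q[:,2]>.08)
    red=(col[:,0]>2.2*col[:,1])&(col[:,0]>50);tan=(~red)&(col[:,0]-col[:,2]>15);dark=(col.max(1)<45)
    for n,m in(('tan',tan),('red',red),('dark',dark)):
        h,e=np.histogram(t[k&m]*1e3,np.arange(110,230,2));print(c,n,np.c_[e[:-1],h][h>1].tolist())
E
```

```text
[0.6377 0.0995 0.0501] [-0.6555 -0.8352 -1.8347] axial -0.6540640922660751 t 14.3833
scene tan [[110, 24], [112, 26], [114, 23], [116, 26], [118, 26], [120, 23], [122, 26], [124, 25], [126, 25], [128, 26], [130, 25], [132, 25], [134, 26], [136, 26], [138, 25], [140, 24], [142, 25], [144, 26], [146, 26], [148, 19], [158, 2], [160, 13], [164, 8], [174, 5], [176, 2], [178, 2], [184, 7]]
scene red [[174, 6], [176, 23], [178, 26], [180, 23], [182, 22]]
scene dark [[162, 19], [164, 5]]
```

Request:
{"name": "move_arm", "arguments": {"increments": [{"xyz": [1, 0, 0], "roll": 0, "grip": 0}, {"xyz": [1, 0, 0], "roll": 0, "grip": 0}, {"xyz": [1, 0, 0], "roll": 0, "grip": 0}, {"xyz": [1, 0, 0], "roll": 0, "grip": 0}, {"xyz": [1, 0, 0], "roll": 0, "grip": 0}]}}

```text
time_s: 14.85
position: [0.6365, 0.1043, 0.0501]
tcp_rot: [[-0.239, 0.971, 0.0], [0.971, 0.239, -0.0], [-0.0, 0.0, -1.0]]
force: [1.0, -0.6, -1.5]
opening: 0.276
grasp_force: 29.9
```

Request:
{"name": "move_arm", "arguments": {"increments": [{"xyz": [0.7, 0, 0], "roll": 0, "grip": 0}, {"xyz": [0.7, 0, 0], "roll": 0, "grip": 0}, {"xyz": [0.6, 0, 0], "roll": 0, "grip": 0}, {"xyz": [0, 0, 0], "roll": 0, "grip": 0}]}}

```text
time_s: 15.18
position: [0.6359, 0.1063, 0.05]
tcp_rot: [[-0.239, 0.971, -0.0], [0.971, 0.239, 0.0], [0.0, 0.0, -1.0]]
force: [0.9, 0.2, -1.0]
opening: 0.274
grasp_force: 29.9
```

```bash
python3 f.py
```

```text
[0.6359 0.1063 0.05  ] [ 0.9439  0.1639 -0.9676] axial -0.0667571867440981 t 15.1833
```

Request:
{"name": "move_arm", "arguments": {"increments": [{"xyz": [0.7, 0, 0], "roll": 0, "grip": 0}, {"xyz": [0.7, 0, 0], "roll": 0, "grip": 0}, {"xyz": [0.6, 0, 0], "roll": 0, "grip": 0}, {"xyz": [0, 0, 0], "roll": 0, "grip": 0}]}}

```text
time_s: 15.52
position: [0.6355, 0.1082, 0.05]
tcp_rot: [[-0.239, 0.971, -0.0], [0.971, 0.239, 0.0], [0.0, 0.0, -1.0]]
force: [-0.4, -0.8, -1.1]
opening: 0.274
grasp_force: 29.9
```

Request:
{"name": "move_arm", "arguments": {"increments": [{"xyz": [0.5, 0, 0], "roll": 0, "grip": 0}, {"xyz": [0.5, 0, 0], "roll": 0, "grip": 0}, {"xyz": [0, 0, 0], "roll": 0, "grip": 0}]}}

```text
time_s: 15.77
position: [0.6352, 0.1092, 0.0501]
tcp_rot: [[-0.239, 0.971, -0.0], [0.971, 0.239, 0.0], [0.0, 0.0, -1.0]]
force: [1.0, -0.2, -1.5]
opening: 0.275
grasp_force: 29.9
```

```bash
python3 f.py
```

```text
[0.6352 0.1092 0.0501] [ 0.9822 -0.1869 -1.4561] axial -0.41649109529726647 t 15.7667
```

Request:
{"name": "move_arm", "arguments": {"increments": [{"xyz": [0.5, 0, 0], "roll": 0, "grip": 0}, {"xyz": [0.5, 0, 0], "roll": 0, "grip": 0}, {"xyz": [0, 0, 0], "roll": 0, "grip": 0}]}}

```text
time_s: 16.02
position: [0.635, 0.1101, 0.0501]
tcp_rot: [[-0.239, 0.971, 0.0], [0.971, 0.239, -0.0], [-0.0, 0.0, -1.0]]
force: [-0.1, -1.6, -1.7]
opening: 0.273
grasp_force: 29.9
```

Request:
{"name": "move_arm", "arguments": {"increments": [{"xyz": [0.5, 0, 0], "roll": 0, "grip": 0}, {"xyz": [0.5, 0, 0], "roll": 0, "grip": 0}, {"xyz": [0, 0, 0], "roll": 0, "grip": 0}]}}

```text
time_s: 16.27
position: [0.6349, 0.1107, 0.0501]
tcp_rot: [[-0.239, 0.971, 0.0], [0.971, 0.239, -0.0], [-0.001, 0.0, -1.0]]
force: [0.2, -1.7, -1.9]
opening: 0.271
grasp_force: 29.9
```

```bash
python3 f.py
```

```text
[0.6349 0.1107 0.0501] [ 0.1663 -1.7053 -1.8927] axial -1.6944985041288492 t 16.2667
```

Request:
{"name": "move_arm", "arguments": {"increments": [{"xyz": [0.5, 0, 0], "roll": 0, "grip": 0}, {"xyz": [0.5, 0, 0], "roll": 0, "grip": 0}, {"xyz": [0, 0, 0], "roll": 0, "grip": 0}]}}

```text
time_s: 16.52
position: [0.6348, 0.1115, 0.0501]
tcp_rot: [[-0.239, 0.971, 0.001], [0.971, 0.239, -0.001], [-0.001, 0.0, -1.0]]
force: [0.8, -4.0, -1.0]
opening: 0.278
grasp_force: 29.9
```

Request:
{"name": "move_arm", "arguments": {"increments": [{"xyz": [0.5, 0, 0], "roll": 0, "grip": 0}, {"xyz": [0.5, 0, 0], "roll": 0, "grip": 0}, {"xyz": [0, 0, 0], "roll": 0, "grip": 0}]}}

```text
time_s: 16.77
position: [0.6346, 0.1124, 0.0501]
tcp_rot: [[-0.24, 0.971, 0.001], [0.971, 0.24, -0.001], [-0.001, 0.0, -1.0]]
force: [1.4, -5.3, -2.3]
opening: 0.271
grasp_force: 29.9
```

```bash
python3 f.py
```

```text
[0.6346 0.1124 0.0501] [ 1.3999 -5.2568 -2.2798] axial -5.4367169439569665 t 16.7667
```

Request:
{"name": "move_arm", "arguments": {"increments": [{"xyz": [0.4, 0, 0], "roll": 0, "grip": 0}, {"xyz": [0.3, 0, 0], "roll": 0, "grip": 0}, {"xyz": [0, 0, 0], "roll": 0, "grip": 0}, {"xyz": [0, 0, 0], "roll": 0, "grip": 0}]}}

```text
time_s: 17.1
position: [0.6346, 0.1127, 0.0501]
tcp_rot: [[-0.24, 0.971, 0.001], [0.971, 0.24, -0.001], [-0.001, 0.0, -1.0]]
force: [1.2, -6.9, -1.7]
opening: 0.274
grasp_force: 29.9
```

```bash
python3 look2.py 10
```

```text
[0.6346 0.1127 0.0501] [ 1.1806 -6.8529 -1.7438] axial -6.933572825863602 lat -0.4968084114410557
roll tops along tool x [[64, 97], [66, 789], [68, 857], [70, 846], [72, 841], [74, 831], [76, 825], [78, 842], [80, 836], [82, 822], [84, 832], [86, 806], [88, 819], [90, 796], [92, 701], [94, 906], [96, 773], [98, 793], [100, 762], [102, 766], [104, 745], [106, 734], [108, 734], [110, 722], [112, 543], [114, 249], [116, 116], [118, 39], [120, 2]]
collar/side [[59, 2], [60, 158], [61, 193], [62, 144], [63, 210], [64, 144], [65, 78]]
red []
```

Request:
{"name": "move_arm", "arguments": {"increments": [{"xyz": [-0.8, 0, 0], "roll": 0, "grip": 0}, {"xyz": [-0.8, 0, 0], "roll": 0, "grip": 0}, {"xyz": [-0.8, 0, 0], "roll": 0, "grip": 0}, {"xyz": [-0.8, 0, 0], "roll": 0, "grip": 0}, {"xyz": [-0.6, 0, 0], "roll": 0, "grip": 0}]}}

```text
time_s: 17.57
position: [0.6347, 0.1106, 0.05]
tcp_rot: [[-0.239, 0.971, -0.001], [0.971, 0.239, 0.001], [0.001, -0.0, -1.0]]
force: [0.5, -1.0, -2.0]
opening: 0.274
grasp_force: 29.9
```

Request:
{"name": "move_arm", "arguments": {"increments": [{"xyz": [0, 0, -1], "roll": 0, "grip": 0}, {"xyz": [0, 0, -1.5], "roll": 0, "grip": 0}, {"xyz": [0, 0, -1.5], "roll": 0, "grip": 0}, {"xyz": [0, 0, -2], "roll": 0, "grip": 0}, {"xyz": [0, 0, -2], "roll": 0, "grip": 0}]}}

```text
time_s: 17.98
position: [0.6346, 0.1101, 0.058]
tcp_rot: [[-0.239, 0.971, -0.001], [0.971, 0.239, -0.0], [0.0, -0.001, -1.0]]
force: [1.0, -0.4, -2.9]
opening: 0.274
grasp_force: 29.9
```

Request:
{"name": "move_arm", "arguments": {"increments": [{"xyz": [0, 0, -3], "roll": 0, "grip": 0}, {"xyz": [0, 0, -4], "roll": 0, "grip": 0}, {"xyz": [0, 0, -4], "roll": 0, "grip": 0}, {"xyz": [0, 0, -3], "roll": 0, "grip": 0}, {"xyz": [0, 0, 0], "roll": 0, "grip": 0}]}}

```text
time_s: 18.4
position: [0.6356, 0.1101, 0.0731]
tcp_rot: [[-0.239, 0.971, 0.002], [0.971, 0.239, 0.0], [-0.0, 0.002, -1.0]]
force: [-0.5, -0.1, -2.3]
opening: 0.272
grasp_force: 29.9
```

```bash
python3 look2.py 11
python3 - <<'E'
from h import *
s=bot.read_state();print(s['moment'],s['opening'],s['grasp_force'])
im,d=bot.capture('scene');save('scene11.png',cv2.resize(im[200:370,230:480],None,fx=3,fy=3))
E
```

```text
[0.6356 0.1101 0.0731] [-0.5212 -0.1034 -2.2819] axial 0.024665249160446698 lat -0.5347498362332886
roll tops along tool x [[64, 26], [66, 694], [68, 788], [70, 757], [72, 742], [74, 766], [76, 747], [78, 755], [80, 747], [82, 752], [84, 741], [86, 746], [88, 732], [90, 720], [92, 577], [94, 849], [96, 696], [98, 707], [100, 690], [102, 696], [104, 672], [106, 675], [108, 673], [110, 641], [112, 635], [114, 443], [116, 186], [118, 67], [120, 5]]
collar/side [[59, 2], [60, 152], [61, 184], [62, 147], [63, 204], [64, 143], [65, 141]]
red []
[-0.1485 -0.1522  0.0016] 0.27166168667874135 29.938717219488353
```

View pics/scene11.png

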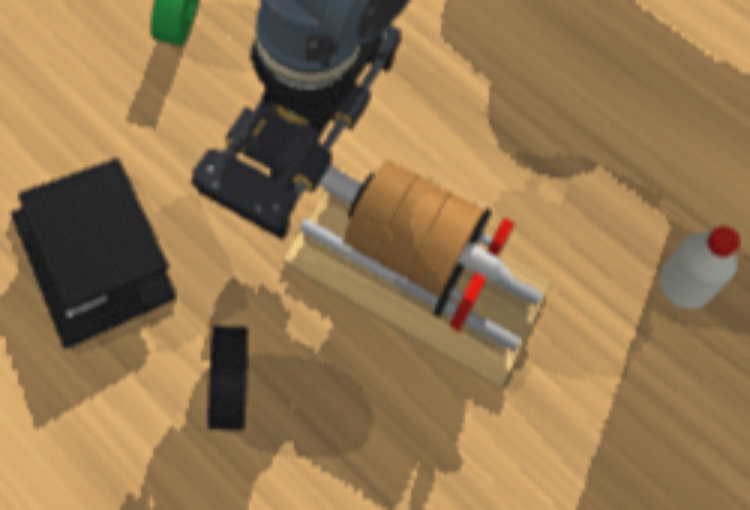

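Request:
{"name": "move_arm", "arguments": {"increments": [{"xyz": [0, 0, -5], "roll": 0, "grip": 0}, {"xyz": [0, 0, -10], "roll": 0, "grip": 0}, {"xyz": [0, 0, -15], "roll": 0, "grip": 0}, {"xyz": [0, 0, -17], "roll": 0, "grip": 0}, {"xyz": [0, 0, -17], "roll": 0, "grip": 0}]}}

```text
time_s: 18.92
position: [0.6348, 0.11, 0.1371]
tcp_rot: [[-0.239, 0.971, -0.0], [0.971, 0.239, 0.0], [0.0, -0.0, -1.0]]
force: [0.1, 0.5, -2.8]
opening: 0.274
grasp_force: 30.0
```

Request:
{"name": "move_arm", "arguments": {"increments": [{"xyz": [0, 0, -15], "roll": 0, "grip": 0}, {"xyz": [0, 0, -10], "roll": 0, "grip": 0}, {"xyz": [0, 0, -6], "roll": 0.02, "grip": 0}, {"xyz": [0, 0, -2], "roll": 0.05, "grip": 0}, {"xyz": [0, 0, 0], "roll": 0.08, "grip": 0}]}}

```text
time_s: 19.33
position: [0.6351, 0.11, 0.1699]
tcp_rot: [[-0.088, 0.996, 0.001], [0.996, 0.088, 0.0], [-0.0, 0.001, -1.0]]
force: [-0.3, -0.1, -2.3]
opening: 0.271
grasp_force: 30.0
```

Request:
{"name": "move_arm", "arguments": {"increments": [{"xyz": [0, 0, 0], "roll": 0.085, "grip": 0}, {"xyz": [0, 0, 0], "roll": 0.085, "grip": 0}, {"xyz": [0, 0, 0], "roll": 0.085, "grip": 0}, {"xyz": [0, 0, 0], "roll": 0.085, "grip": 0}, {"xyz": [0, 0, 0], "roll": 0.085, "grip": 0}]}}

```text
time_s: 19.75
position: [0.6343, 0.11, 0.1685]
tcp_rot: [[0.332, 0.943, -0.002], [0.943, -0.332, 0.0], [-0.001, -0.002, -1.0]]
force: [-0.8, 0.4, -1.8]
opening: 0.274
grasp_force: 30.0
```

Request:
{"name": "move_arm", "arguments": {"increments": [{"xyz": [0, 0, 0], "roll": 0.085, "grip": 0}, {"xyz": [0, 0, 0], "roll": 0.085, "grip": 0}, {"xyz": [0, 0, 0], "roll": 0.085, "grip": 0}, {"xyz": [0, 0, 0], "roll": 0.085, "grip": 0}, {"xyz": [0, 0, 0], "roll": 0.085, "grip": 0}]}}

```text
time_s: 20.17
position: [0.6342, 0.11, 0.1685]
tcp_rot: [[0.692, 0.722, -0.002], [0.722, -0.692, 0.0], [-0.001, -0.002, -1.0]]
force: [0.7, 0.0, -3.1]
opening: 0.271
grasp_force: 30.0
```

Request:
{"name": "move_arm", "arguments": {"increments": [{"xyz": [0, 0, 0], "roll": 0.085, "grip": 0}, {"xyz": [0, 0, 0], "roll": 0.085, "grip": 0}, {"xyz": [0, 0, 0], "roll": 0.085, "grip": 0}, {"xyz": [0, 0, 0], "roll": 0.085, "grip": 0}, {"xyz": [0, 0, 0], "roll": 0.085, "grip": 0}]}}

```text
time_s: 20.58
position: [0.6341, 0.11, 0.1684]
tcp_rot: [[0.928, 0.373, -0.003], [0.373, -0.928, 0.0], [-0.002, -0.001, -1.0]]
force: [0.6, 0.6, -1.6]
opening: 0.278
grasp_force: 30.0
```

Request:
{"name": "move_arm", "arguments": {"increments": [{"xyz": [0, 0, 0], "roll": 0.085, "grip": 0}, {"xyz": [0, 0, 0], "roll": 0.085, "grip": 0}, {"xyz": [0, 0, 0], "roll": 0.0575, "grip": 0}, {"xyz": [0, 0, 0], "roll": 0.03, "grip": 0}, {"xyz": [0, 0, 0], "roll": 0, "grip": 0}]}}

```text
time_s: 21.0
position: [0.6341, 0.11, 0.1684]
tcp_rot: [[0.992, 0.128, -0.002], [0.128, -0.992, 0.0], [-0.002, -0.001, -1.0]]
force: [-1.0, 0.8, -2.9]
opening: 0.274
grasp_force: 30.0
```

```bash
python3 f.py; python3 look2.py 12
```

```text
[0.6341 0.11   0.1684] [-0.9572  0.8333 -2.933 ] axial -0.835612798696407 t 21.0
[0.6341 0.11   0.1684] [-0.9572  0.8333 -2.933 ] axial -0.835612798696407 lat -0.9469809343256794
roll tops along tool x [[64, 443], [66, 780], [68, 750], [70, 753], [72, 765], [74, 738], [76, 768], [78, 749], [80, 746], [82, 736], [84, 750], [86, 717], [88, 737], [90, 688], [92, 692], [94, 743], [96, 706], [98, 683], [100, 687], [102, 678], [104, 669], [106, 667], [108, 631], [110, 666], [112, 545], [114, 257], [116, 104], [118, 26]]
collar/side [[58, 59], [59, 148], [60, 190], [61, 149], [62, 162], [63, 188], [64, 69]]
red []
```

Request:
{"name": "move_arm", "arguments": {"increments": [{"xyz": [-4, 8, 0], "roll": 0, "grip": 0}, {"xyz": [-8, 15, 0], "roll": 0, "grip": 0}, {"xyz": [-12, 22, 0], "roll": 0, "grip": 0}, {"xyz": [-14, 26, 0], "roll": 0, "grip": 0}, {"xyz": [-14, 26, 0], "roll": 0, "grip": 0}]}}

```text
time_s: 21.47
position: [0.595, 0.006, 0.1689]
tcp_rot: [[0.991, 0.131, -0.001], [0.131, -0.991, -0.0], [-0.001, 0.0, -1.0]]
force: [1.1, -0.1, -2.9]
opening: 0.274
grasp_force: 30.0
```

Request:
{"name": "move_arm", "arguments": {"increments": [{"xyz": [-14, 26, 0], "roll": 0, "grip": 0}, {"xyz": [-14, 26, 0], "roll": 0, "grip": 0}, {"xyz": [-14, 26, 0], "roll": 0, "grip": 0}, {"xyz": [-14, 26, 0], "roll": 0, "grip": 0}, {"xyz": [-14, 26, 0], "roll": 0, "grip": 0}]}}

```text
time_s: 21.88
position: [0.5422, -0.1326, 0.1692]
tcp_rot: [[0.992, 0.13, -0.0], [0.13, -0.992, -0.0], [-0.0, 0.0, -1.0]]
force: [0.2, -0.3, -2.7]
opening: 0.269
grasp_force: 30.0
```

Request:
{"name": "move_arm", "arguments": {"increments": [{"xyz": [-14, 26, 0], "roll": 0, "grip": 0}, {"xyz": [-14, 26, 0], "roll": 0, "grip": 0}, {"xyz": [-14, 26, 0], "roll": 0, "grip": 0}, {"xyz": [-14, 26, 0], "roll": 0, "grip": 0}, {"xyz": [-14, 26, 0], "roll": 0, "grip": 0}]}}

```text
time_s: 22.3
position: [0.4895, -0.2705, 0.1692]
tcp_rot: [[0.992, 0.13, -0.0], [0.13, -0.992, -0.0], [-0.0, 0.0, -1.0]]
force: [0.7, -0.4, -2.3]
opening: 0.278
grasp_force: 30.0
```

Request:
{"name": "move_arm", "arguments": {"increments": [{"xyz": [-14, 26, 0], "roll": 0, "grip": 0}, {"xyz": [-9, 14, 0], "roll": 0, "grip": 0}, {"xyz": [-4, 7, 0], "roll": 0, "grip": 0}, {"xyz": [0, 0, 0], "roll": 0, "grip": 0}, {"xyz": [0, 0, 0], "roll": 0, "grip": 0}]}}

```text
time_s: 22.72
position: [0.4698, -0.3186, 0.1689]
tcp_rot: [[0.992, 0.129, -0.0], [0.129, -0.992, 0.001], [-0.0, -0.001, -1.0]]
force: [-0.3, 0.2, -3.4]
opening: 0.276
grasp_force: 30.0
```

Run:
```python
from h import *
st=bot.read_state();R=np.array(st['tcp_rot']);p=st['position'];a=R[:2,0];n=R[:2,1]
print(p,np.degrees(np.arctan2(a[1],a[0])),st['joint_positions'])
def disp(Q,t):
    for nm,x in(('near',.510),('far',.636)):
        c=np.array([x,-.313 if nm=='near' else -.297]);r=np.array([np.cos(np.radians(7.4)),np.sin(np.radians(7.4))])
        lx=(Q[:,:2]-c)@r;ly=(Q[:,:2]-c)@[-r[1],r[0]]
        k=(abs(lx)<.012)&(abs(ly)<.04)&(Q[:,2]>.05)&(Q[:,2]<.112)
        g=(k)&(Q[:,2]>.092)
        h,e=np.histogram(ly[g]*1e3,np.arange(-38,39,4))
        print(t,nm,k.sum(),'lx',np.median(lx[k]) if k.sum() else 0,'ly',ly[k].min() if k.sum() else 0,ly[k].max() if k.sum() else 0,h.tolist())
def axle(Q,t):
    q=(Q-p)@R
    for lo in(30,45,58,155,165,175):
        k=(q[:,0]>lo/1e3)&(q[:,0]<lo/1e3+.01)&(abs(q[:,1])<.025)&(abs(q[:,2]+.017)<.03)
        if k.sum()>4:print(t,'axle x',lo,k.sum(),'y',np.median(q[k,1]),'top',np.percentile(-q[k,2],95))
    k=(abs(q[:,1])<.012)&(abs(q[:,2]+.017)<.03)&(q[:,0]<.23)
    if k.sum(): print(t,'tip',q[k,0].max())
im,d=bot.capture('wrist');save('w13.png',im);Q,u,v=wcloud(d,st);disp(Q,'w');axle(Q,'w')
q=(Q-p)@R;k=(abs(q[:,1])<.02)&(q[:,2]<-.029)&(q[:,2]>-.04);h,e=np.histogram(q[k,0]*1e3,np.arange(50,72,1));print('collar',np.c_[e[:-1],h].astype(int).tolist())
for c in('top','scene'):
    im,d=bot.capture(c);save(c+'13.png',im);Q,u,v=cloud(c,d);disp(Q,c);axle(Q,c)
```

```text
[ 0.4698 -0.3186  0.1689] 7.394414549578856 [-45.4377  29.7674  93.4859   0.0381  56.8061  37.147 ]
w near 610 lx 0.0017493813997389732 ly -0.03175396958931615 0.02828327127203792 [0, 1, 55, 76, 68, 56, 0, 0, 0, 0, 0, 0, 0, 67, 68, 65, 16, 0, 0]
w far 0 lx 0 ly 0 0 [0, 0, 0, 0, 0, 0, 0, 0, 0, 0, 0, 0, 0, 0, 0, 0, 0, 0, 0]
w axle x 30 798 y -0.00011523955006444554 top 0.026064488264443103
w axle x 45 824 y -0.0003282610330187033 top 0.02601913886870082
w axle x 58 1500 y -0.0003237363137007657 top 0.04604763275599445
w tip 0.09310334631724629
collar [[50, 0], [51, 0], [52, 0], [53, 0], [54, 0], [55, 0], [56, 0], [57, 0], [58, 59], [59, 146], [60, 180], [61, 161], [62, 158], [63, 193], [64, 68], [65, 0], [66, 0], [67, 0], [68, 0], [69, 0], [70, 0]]
top near 66 lx 0.0005907717384827026 ly -0.013552535916102499 0.029474630188108156 [0, 0, 0, 0, 0, 0, 1, 0, 0, 0, 0, 2, 4, 5, 3, 6, 5, 0, 0]
top far 84 lx -0.0008337876568919188 ly -0.01342439410456445 0.029833316143496495 [0, 0, 0, 0, 0, 0, 4, 0, 0, 0, 0, 1, 4, 4, 4, 6, 4, 0, 0]
top axle x 30 12 y -0.002998703625711617 top 0.025305967183466
[... 320 characters left out ...]
2520782835323685
top tip 0.1885089883512346
scene near 176 lx 0.0009673030019809903 ly -0.03402824799127577 0.029369723455422696 [0, 0, 0, 0, 4, 3, 0, 0, 0, 0, 0, 1, 1, 2, 7, 8, 3, 0, 0]
scene far 195 lx 0.0010123916498499161 ly -0.03297191708105807 0.029564009533227416 [0, 1, 5, 5, 8, 8, 2, 0, 0, 0, 0, 2, 1, 2, 7, 7, 3, 0, 0]
scene axle x 30 23 y -0.0054988567336348515 top 0.02912022113951271
scene axle x 45 10 y -0.0065746760910743475 top 0.02903242259773067
scene axle x 155 24 y -0.004508697947256097 top 0.02733947814508866
scene axle x 165 28 y -0.004586905394642047 top 0.027087380193628195
scene axle x 175 22 y -0.002578224464015337 top 0.025852841976092982
scene tip 0.18817658938538354
```

View pics/w13.png

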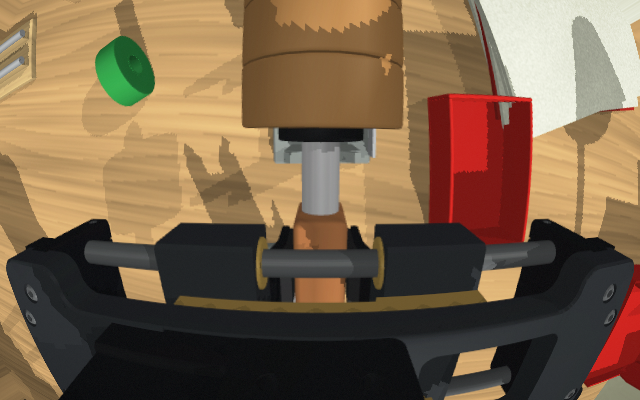

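Request:
{"name": "move_arm", "arguments": {"increments": [{"xyz": [0.5, 1.6, 5], "roll": 0, "grip": 0}, {"xyz": [0, 0, 10], "roll": 0, "grip": 0}, {"xyz": [0, 0, 12], "roll": 0, "grip": 0}, {"xyz": [0, 0, 12], "roll": 0, "grip": 0}, {"xyz": [0, 0, 10], "roll": 0, "grip": 0}]}}

```text
time_s: 23.28
position: [0.4707, -0.3196, 0.1184]
tcp_rot: [[0.991, 0.13, -0.001], [0.13, -0.991, 0.001], [-0.001, -0.001, -1.0]]
force: [-0.5, 0.0, -2.7]
opening: 0.273
grasp_force: 30.0
```

Request:
{"name": "move_arm", "arguments": {"increments": [{"xyz": [0, 0, 6], "roll": 0, "grip": 0}, {"xyz": [0, 0, 3], "roll": 0, "grip": 0}, {"xyz": [0, 0, 0], "roll": 0, "grip": 0}]}}

```text
time_s: 23.53
position: [0.4706, -0.3201, 0.11]
tcp_rot: [[0.992, 0.13, -0.001], [0.13, -0.992, 0.001], [-0.001, -0.001, -1.0]]
force: [-0.3, -0.1, -2.2]
opening: 0.269
grasp_force: 30.0
```

Run:
```python
from h import *
from fit import cyl
from scipy.optimize import least_squares
st=bot.read_state();R=np.array(st['tcp_rot']);p=st['position'];print(p,st['force'],st['moment'])
def lat(q,lo,hi):
    k=(q[:,0]>lo)&(q[:,0]<hi)&(abs(q[:,1])<.02)&(abs(q[:,2]+.017)<.015)
    g=q[k]
    r=least_squares(lambda s:np.hypot(g[:,1]-s[0],g[:,2]-s[1])-.009,[0,-.017],loss='soft_l1',f_scale=.001);return r.x*1e3,k.sum()
def edges(q,lo,hi):
    k=(q[:,0]>lo)&(q[:,0]<hi)&(abs(q[:,1])<.045)&(p[2]-q[:,2]>.06)&(p[2]-q[:,2]<.107)
    e=q[k];t=e[p[2]-e[:,2]>.095]
    h,b=np.histogram(t[:,1]*1e3,np.arange(-36,37,4))
    return k.sum(),np.median(e[:,0]),e[:,1].min(),e[:,1].max(),h.tolist()
for c in('wrist','top','scene'):
    s=bot.read_state();im,d=bot.capture(c);save(c+'14.png',im)
    Q=wcloud(d,s)[0] if c=='wrist' else cloud(c,d)[0]
    q=(Q-p)@R
    for n,(a,b),(e,f) in(('near',(.028,.056),(.034,.050)),('far',(.152,.172),(.160,.178))):
        try: print(c,n,'axle',lat(q,a,b),'upright',edges(q,e,f))
        except Exception as x: print(c,n,x)
```

```text
[ 0.4706 -0.3201  0.11  ] [-0.2853 -0.075  -2.1594] [-0.0265  0.2016 -0.0098]
wrist near axle (array([ -0.2833, -16.53  ]), np.int64(2279)) upright (np.int64(1388), np.float64(0.04202483619600948), np.float64(-0.030425028909083763), np.float64(0.029882503850394888), [0, 29, 95, 129, 118, 55, 0, 0, 0, 0, 0, 2, 81, 122, 132, 88, 14, 0])
wrist far zero-size array to reduction operation minimum which has no identity
top near axle (array([ -0.317 , -18.1453]), np.int64(62)) upright (np.int64(57), np.float64(0.04055518126666977), np.float64(-0.031108693513421156), np.float64(0.026816547489345057), [0, 3, 3, 3, 2, 2, 0, 0, 0, 0, 0, 0, 0, 6, 6, 4, 0, 0])
top far axle (array([  0.8595, -17.6312]), np.int64(61)) upright (np.int64(79), np.float64(0.166276074584748), np.float64(-0.03129397800156147), np.float64(0.030505483814312253), [0, 3, 5, 4, 3, 4, 0, 0, 0, 0, 0, 0, 0, 6, 3, 4, 2, 0])
scene near axle (array([  1.3648, -20.3277]), np.int64(40)) upright (np.int64(73), np.float64(0.040876853451687435), np.float64(-0.03231340902598054), np.float64(-0.003024426805391648), [0, 2, 4, 2, 2, 2, 0, 0, 0, 0, 0, 0, 0, 0, 0, 0, 0, 0])
scene far axle (array([  2.3915, -18.8062]), np.int64(43)) upright (np.int64(141), np.float64(0.16792485769006701), np.float64(-0.031139153185007065), np.float64(0.030679016240389552), [0, 1, 4, 5, 1, 1, 1, 0, 0, 0, 0, 2, 4, 0, 1, 0, 0, 0])
  return _methods._mean(a, axis=axis, dtype=dtype,
  ret = ret.dtype.type(ret / rcount)
```

Request:
{"name": "move_arm", "arguments": {"increments": [{"xyz": [0.5, 0, 5], "roll": -0.006, "grip": 0}, {"xyz": [0, 0, 6], "roll": 0, "grip": 0}, {"xyz": [0, 0, 6], "roll": 0, "grip": 0}, {"xyz": [0, 0, 6], "roll": 0, "grip": 0}, {"xyz": [0, 0, 4], "roll": 0, "grip": 0}]}}

```text
time_s: 24.1
position: [0.471, -0.3201, 0.083]
tcp_rot: [[0.991, 0.135, -0.001], [0.135, -0.991, 0.001], [-0.001, -0.001, -1.0]]
force: [-0.2, -0.8, -2.4]
opening: 0.273
grasp_force: 30.0
```

Request:
{"name": "move_arm", "arguments": {"increments": [{"xyz": [0, 0, 3], "roll": 0, "grip": 0}, {"xyz": [0, 0, 3], "roll": 0, "grip": 0}, {"xyz": [0, 0, 3], "roll": 0, "grip": 0}, {"xyz": [0, 0, 0], "roll": 0, "grip": 0}, {"xyz": [0, 0, 0], "roll": 0, "grip": 0}]}}

```text
time_s: 24.52
position: [0.4714, -0.3205, 0.0749]
tcp_rot: [[0.991, 0.135, -0.0], [0.135, -0.991, 0.0], [-0.0, -0.0, -1.0]]
force: [-0.5, -0.2, -2.1]
opening: 0.274
grasp_force: 30.0
```

```bash
python3 f.py
```

```text
[ 0.4714 -0.3205  0.0749] [-0.4634 -0.2144 -2.1115] axial -0.48792085934760343 t 24.5167
```

Request:
{"name": "move_arm", "arguments": {"increments": [{"xyz": [0, 0, 1], "roll": 0, "grip": 0}, {"xyz": [0, 0, 1], "roll": 0, "grip": 0}, {"xyz": [0, 0, 1], "roll": 0, "grip": 0}, {"xyz": [0, 0, 1], "roll": 0, "grip": 0}, {"xyz": [0, 0, 0], "roll": 0, "grip": 0}]}}

```text
time_s: 24.93
position: [0.4713, -0.3204, 0.0709]
tcp_rot: [[0.991, 0.135, -0.0], [0.135, -0.991, 0.0], [-0.0, -0.0, -1.0]]
force: [-0.2, 0.3, -2.4]
opening: 0.273
grasp_force: 30.0
```

Request:
{"name": "move_arm", "arguments": {"increments": [{"xyz": [0, 0, 0.7], "roll": 0, "grip": 0}, {"xyz": [0, 0, 0.7], "roll": 0, "grip": 0}, {"xyz": [0, 0, 0.6], "roll": 0, "grip": 0}, {"xyz": [0, 0, 0], "roll": 0, "grip": 0}]}}

```text
time_s: 25.27
position: [0.4714, -0.3205, 0.069]
tcp_rot: [[0.991, 0.135, 0.0], [0.135, -0.991, 0.0], [0.0, -0.0, -1.0]]
force: [-0.4, -0.0, -3.1]
opening: 0.271
grasp_force: 30.0
```

```bash
python3 f.py
```

```text
[ 0.4714 -0.3205  0.069 ] [-0.4048 -0.0053 -3.1016] axial -0.4019082886107421 t 25.2667
```

Request:
{"name": "move_arm", "arguments": {"increments": [{"xyz": [0, 0, 0.5], "roll": 0, "grip": 0}, {"xyz": [0, 0, 0.5], "roll": 0, "grip": 0}, {"xyz": [0, 0, 0], "roll": 0, "grip": 0}]}}

```text
time_s: 25.52
position: [0.4714, -0.3206, 0.0682]
tcp_rot: [[0.991, 0.135, 0.0], [0.135, -0.991, -0.0], [0.0, 0.0, -1.0]]
force: [-1.0, -0.4, -0.6]
opening: 0.274
grasp_force: 30.0
```

Request:
{"name": "move_arm", "arguments": {"increments": [{"xyz": [0, 0, 0.4], "roll": 0, "grip": 0}, {"xyz": [0, 0, 0.4], "roll": 0, "grip": 0}, {"xyz": [0, 0, 0], "roll": 0, "grip": 0}]}}

```text
time_s: 25.77
position: [0.4715, -0.3206, 0.0678]
tcp_rot: [[0.991, 0.135, 0.0], [0.135, -0.991, -0.0], [0.0, 0.001, -1.0]]
force: [-1.1, 0.2, 3.5]
opening: 0.274
grasp_force: 30.0
```

```bash
python3 f.py
```

```text
[ 0.4715 -0.3206  0.0678] [-1.0974  0.2354  3.5363] axial -1.0540263913196923 t 25.7667
```

Request:
{"name": "move_arm", "arguments": {"increments": [{"xyz": [0, 0, 0], "roll": 0, "grip": 40}, {"xyz": [0, 0, 0], "roll": 0, "grip": 40}, {"xyz": [0, 0, 0], "roll": 0, "grip": 55}, {"xyz": [0, 0, 0], "roll": 0, "grip": 70}, {"xyz": [0, 0, 0], "roll": 0, "grip": 80}]}}

```text
time_s: 26.18
position: [0.4714, -0.3205, 0.0671]
tcp_rot: [[0.991, 0.135, 0.0], [0.135, -0.991, -0.0], [0.0, 0.0, -1.0]]
force: [-0.3, 0.1, 1.1]
opening: 0.543
grasp_force: 0.0
```

Request:
{"name": "move_arm", "arguments": {"increments": [{"xyz": [0, 0, 0], "roll": 0, "grip": 80}, {"xyz": [0, 0, 0], "roll": 0, "grip": 80}, {"xyz": [0, 0, 0], "roll": 0, "grip": 80}, {"xyz": [0, 0, 0], "roll": 0, "grip": 80}, {"xyz": [0, 0, 0], "roll": 0, "grip": 80}]}}

```text
time_s: 26.6
position: [0.4714, -0.3205, 0.0672]
tcp_rot: [[0.991, 0.135, 0.0], [0.135, -0.991, 0.0], [0.0, 0.0, -1.0]]
force: [-0.0, 0.3, 0.1]
opening: 0.786
grasp_force: 0.0
```

Request:
{"name": "move_arm", "arguments": {"increments": [{"xyz": [0, 0, -3], "roll": 0, "grip": 80}, {"xyz": [0, 0, -6], "roll": 0, "grip": 80}, {"xyz": [0, 0, -12], "roll": 0, "grip": 80}, {"xyz": [0, 0, -20], "roll": 0, "grip": 80}, {"xyz": [0, 0, -25], "roll": 0, "grip": 80}]}}

```text
time_s: 27.02
position: [0.4705, -0.3197, 0.1331]
tcp_rot: [[0.991, 0.135, -0.002], [0.135, -0.991, 0.002], [-0.002, -0.003, -1.0]]
force: [0.4, -0.6, -0.4]
opening: 0.8
grasp_force: 0.0
```

Request:
{"name": "move_arm", "arguments": {"increments": [{"xyz": [0, 0, -30], "roll": 0, "grip": 80}, {"xyz": [-10, 0, -30], "roll": 0, "grip": 80}, {"xyz": [-10, 0, -25], "roll": 0, "grip": 80}, {"xyz": [-5, 0, -10], "roll": 0, "grip": 80}, {"xyz": [0, 0, 0], "roll": 0, "grip": 80}]}}

```text
time_s: 27.43
position: [0.447, -0.3251, 0.2313]
tcp_rot: [[0.991, 0.135, 0.004], [0.135, -0.991, -0.005], [0.003, 0.005, -1.0]]
force: [1.0, 0.1, -0.0]
opening: 0.797
grasp_force: 0.0
```

```bash
python3 f.py
python3 - <<'E'
from h import *
a,_=bot.capture('scene');b,_=bot.capture('wrist')
save('fin.png',np.vstack([cv2.resize(a[70:220,150:390],(480,300)),cv2.resize(b,(480,300))]))
E
```

```text
[ 0.447  -0.3251  0.2313] [ 1.0318  0.1099 -0.0332] axial 1.037079812926708 t 27.4333
```

View pics/fin.png

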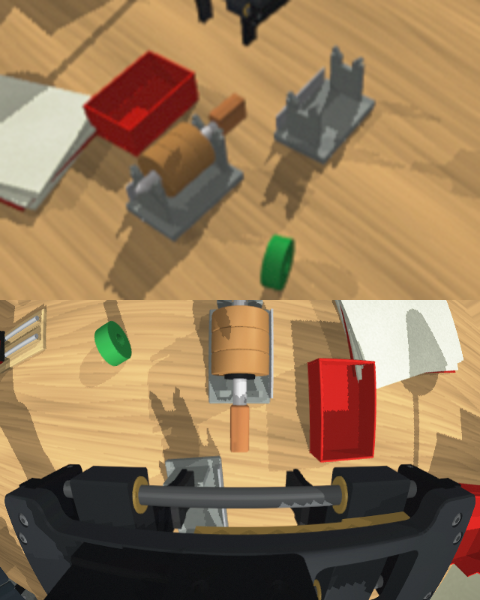

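The picture shows the axle lying in both notches of the far dispenser, with the handle toward the robot and the three rolls between the uprights. The arm is clear of everything, so I'm handing in.

```bash
python3 -c "
from rig import bot
print(bot.hand_in())"
```

```text
the job is handed in; nothing more can be done
None
```

The axle, with all three rolls on it, lies in both notches of the dispenser stand farthest from the robot, handle end nearer the robot. The end stop's spring pad was felt pushing back at about 7 N, the gripper let go and moved clear, and the job was handed in at about 27 s.

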